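# Change over the spool cooling station

## Task

The air valve of the cooling station stands open: shut it fully before lifting anything out. With it kept shut, take every cooled (blue-flanged) pipe spool out of the cradles and lay it flat on the sloped outfeed shelf, and lay every freshly welded (bare steel) spool from the table in a cradle of its own, seated between both forks. Then open the air valve again to the green 60 degree mark, and leave the other things on the bench alone.

Things in the scene. Friction and masses are not known exactly. Their poses are not given: they have to be found in the camera images.
- fresh1: Freshly welded pipe spool 104 mm long: steel tube 30 mm in diameter between two square flanges 42 x 42 x 8 mm (88 mm of bare tube between them), about 0.3 kg; origin at the middle of the tube's axis, x along the tube. May be absent (None). Its flanges are bare steel, with a copper-coloured weld ring inside each; it lies on the table to the robot's left, axis 21 mm high, resting on its flanges
- fresh2: Freshly welded pipe spool 104 mm long: steel tube 30 mm in diameter between two square flanges 42 x 42 x 8 mm (88 mm of bare tube between them), about 0.3 kg; origin at the middle of the tube's axis, x along the tube. May be absent (None). Its flanges are bare steel, with a copper-coloured weld ring inside each; it lies on the table to the robot's left, axis 21 mm high, resting on its flanges
- fresh3: Freshly welded pipe spool 104 mm long: steel tube 30 mm in diameter between two square flanges 42 x 42 x 8 mm (88 mm of bare tube between them), about 0.3 kg; origin at the middle of the tube's axis, x along the tube. May be absent (None). Its flanges are bare steel, with a copper-coloured weld ring inside each; it lies on the table to the robot's left, axis 21 mm high, resting on its flanges
- cooled1: Cooled pipe spool 104 mm long: steel tube 30 mm in diameter between two square flanges 42 x 42 x 8 mm (88 mm of bare tube between them), about 0.3 kg; origin at the middle of the tube's axis, x along the tube. May be absent (None). Its flanges are blue; it starts in cradle 1
- cooled2: Cooled pipe spool 104 mm long: steel tube 30 mm in diameter between two square flanges 42 x 42 x 8 mm (88 mm of bare tube between them), about 0.3 kg; origin at the middle of the tube's axis, x along the tube. May be absent (None). Its flanges are blue; it starts in cradle 2
- cooled3: Cooled pipe spool 104 mm long: steel tube 30 mm in diameter between two square flanges 42 x 42 x 8 mm (88 mm of bare tube between them), about 0.3 kg; origin at the middle of the tube's axis, x along the tube. May be absent (None). Its flanges are blue; it starts in cradle 3
- valve_lever (a joint): Lever of the air valve, turns about a vertical axis; 0 = shut (lever square across the valve's pipe, at the red mark, a hard stop), grows anticlockwise seen from above to 1.571 = full open (lever along the pipe). The marks on the white dial are 15 degrees apart; the thick green mark is at 60 degrees (1.047 rad). Stiff: stays where it is left (about 0.2 N m)
- valve_axis (a point): Point on the vertical turning axis of the valve lever, at the lever's mid height, 78 mm above the table; the white round dial below it is 132 mm in diameter, its top 52 mm above the table
- lever_grip (a point): Grip point on the red lever, 85 mm from valve_axis, at its mid height; moves with the lever. The red grip is a bar 14 mm wide, 18 mm high, from 40 to 115 mm from the axis
- station: Blue-green cooling station: base plate 150 x 290 x 16 mm with three raised cradles in a row along its y, 105 mm apart, air nozzles on the far side (from 80 mm beyond the cradle centres, up to 105 mm high); origin under its centre. x points away from the robot: a seated tube lies along x
- rack_shelf: Black sloped shelf of the green outfeed rack, 170 mm (x, up the slope) x 280 mm (y), on the robot's right; it falls 0.26 rad (15 degrees) towards the robot, with a lip 12 mm high along the low edge. Origin at the middle of its top surface, 70 mm above the table; z is the normal of the surface. A spool lying on it has its axis 21 mm above the surface
- cradle1 (a point): Centre of a cradle: where the middle of a seated spool's tube axis lies, 95 mm above the table. A cradle is two 8 mm thick V forks, 32 mm either side of this point along the station's x (56 mm clear between them); the V arms (45 degrees) reach about 23 mm to each side and to about tube-axis height. The flanges hang outside the forks, with 8 mm of play each way
- cradle2 (a point): Centre of a cradle: where the middle of a seated spool's tube axis lies, 95 mm above the table. A cradle is two 8 mm thick V forks, 32 mm either side of this point along the station's x (56 mm clear between them); the V arms (45 degrees) reach about 23 mm to each side and to about tube-axis height. The flanges hang outside the forks, with 8 mm of play each way
- cradle3 (a point): Centre of a cradle: where the middle of a seated spool's tube axis lies, 95 mm above the table. A cradle is two 8 mm thick V forks, 32 mm either side of this point along the station's x (56 mm clear between them); the V arms (45 degrees) reach about 23 mm to each side and to about tube-axis height. The flanges hang outside the forks, with 8 mm of play each way
- wrench: Steel wrench lying beyond the station; bystander, origin as of any lying or standing thing, on its underside
- jar: Glass jar with metal cap, 60 mm wide, 90 mm high; bystander, origin as of any lying or standing thing, on its underside
- nozzle_cone: Brown stepped nozzle, 48 mm wide, 110 mm high; bystander, origin as of any lying or standing thing, on its underside
- screwdriver: Screwdriver near the right edge; bystander, origin as of any lying or standing thing, on its underside
- spray_can: Yellow can, 54 mm wide, 150 mm high; bystander, origin as of any lying or standing thing, on its underside
- steel_collar: Steel ring 70 mm wide, 30 mm high; bystander, origin as of any lying or standing thing, on its underside
Mind the look-alikes: they are no part of the job. What is shaped like the fresh1 but turquoise is not meant.

How it is judged:
By the outcome, as a careful person would: the job done as asked, in the order asked, and still so for the second after the job is handed in, with the robot touching nothing.
Of cooled1, cooled2, cooled3 only 2 to 3 are there at a start; the rules pass over those that are not, and their reading is None.
Of fresh1, fresh2, fresh3 only 2 to 3 are there at a start; the rules pass over those that are not, and their reading is None.
At some moment in a run one of fresh1, fresh2, fresh3 may be knocked a few centimetres aside while the robot is not near it.
Once in a run the grip may slacken for a moment while it holds something.
It also fails if it takes over 210 s, if anything falls off the work surface, if the arm or the gripper's body presses on something with over 40 N, if the wrist force passes 120 N, or if a joint passes its speed limit or range.

## Robot

A 7-joint arm with a two-finger parallel gripper is mounted at the origin on the work surface. World frame = base frame: x ahead of the robot, y to its left, z up, the work surface at z = 0. Lengths are in m, angles in degrees, forces in N, time in s.
With the tool pointing down it reaches from about 0.425 to 0.875 m from the base axis. Payload 4.7 kg.
Tool frame: the origin (TCP) lies on the centre line of the jaws, within the pads' length; the fingertips stand 17 mm ahead of it and the grasp point (between the pads) lies 2 mm behind it; z points along the fingers, y is the line along which they close (so a half turn about z gives the same grasp; the last joint's range is limited). The gripper opens to 87 mm and grips with 3 to 60 N. Pads are 19 mm wide; open, the fingers measure 117 mm over their backs; the gripper's body (75 mm by 190 mm) begins 51 mm behind the grasp point.
Start: joints at [-70.468, 18.392, -4.016, 83.108, 1.295, 78.541, -3.26], TCP at [0.209, 0.616, 0.24] pointing down, gripper open.
Joint ranges: [-163.93, 163.93], [-17.29, 119.83], [-79.2, 71.16], [3.27, 140.29], [-89.18, 269.18], [5.43, 117.66], [-154.24, 154.24]. Speed limits (degrees/s): [147.25, 147.25, 180, 180, 180, 180, 180].

## Interface

Orientations are given as [roll, pitch, yaw] about the fixed x, y, z axes, in that order (R = Rz(yaw) Ry(pitch) Rx(roll)).
In Python, from cell import env, read_camera gives the robot as it stands.
- The arm moves only by the shell command python3 -m jog 'ROWS' [FORCE]. ROWS is JSON, a list of rows, each a list of 5 numbers: the opening, from 0 (shut) to 1 (fully open), then the shift along the tool's x, y, z each as a share of 0.02 m, from -1 to 1, then the turn about the tool's z as a share of 45 degrees, from -1 to 1. In form: [[gripper, x, y, z, yaw], ...]. A call has 1 to 12 rows; each row shifts and turns the commanded pose from where the row before left it, along the tool's axes as they then stand; what a row does not reach is not made up. A row lasts 1/12 s, in which the tool goes at most 41.7 mm and 7.16 degrees, less where a joint would pass 70% of its speed; a pose out of reach is approached as far as the arm can. A call with a number of a shift or a turn outside -1 to 1 is refused whole. A call with a gripper value outside its range is refused whole. The fingers move at their own pace and stop on an object; FORCE is the grip in N (left out, the last holds). Time passes only in rows, so rows that do not move let the fingers close. It gives the time, the measured TCP pose, the force, the opening and the grip force at its end, in the units of the state.
- env.get_obs(): the state, without advancing time (a new reading comes with each control period).
- read_camera(name): name is "scene" or "top" or "wrist"; returns a dict with "color" (400x640x3 uint8, red, green, blue), "range_z" (400x640 float32, m along the optical axis (not along the pixel's ray), 0 where there is no reading), "mtx" (3x3 intrinsics, pixels), "k1" (the pictures are not rectified: a ray, as slopes to the right and down, at radius r is drawn at 1 + k1 r^2 times it, then the intrinsics apply), "world_from_camera" (4x4, takes a point from camera to world coordinates); the wrist camera has in their place "T_tool_cam" (4x4, takes a point from camera to tool coordinates, whose origin is the TCP and whose axes are the flange's). Camera axes: x right, y down, z forward; pixel columns grow to the right and rows downward; lengths in m; the calibration is good to about 2 mm. A picture is of the moment at which its call begins: read the wrist's pose just before it.
- env.sign_off(): hands the job in; it is judged then, once.
The state is a dict: "time_s": time; "qpos": joint angles; "joint_velocities": joint speeds; "effort": joint torques, N m; "tool_pos": TCP position; "tool_rot": TCP orientation; "force": force on the tool from outside, world axes, zero at the start; "wrist_torque": the same for the moment, N m; "grip_width": finger opening in m; "grasp_force": force on a finger pad.
Only numpy, scipy, OpenCV 4.12 (cv2) and the standard library are available. Lean on these libraries where they do the work, as an engineer would, in place of code of your own. Each camera call takes 0.05 s, during which the arm holds its last target. There are 200 camera calls.

## Working session

There is one attempt and no reset: what is moved stays moved. The work goes in short steps, Python scripts to look and compute and a shell command to move; the robot and the scene stay as the last step left them, time stands still between calls to the robot, and variables do not carry over. Pictures are saved under pics/ and viewed, at most 14 in all, crops included, and the job is handed in when it is done.

```bash
ls; mkdir -p pics
python3 - <<'E'
from cell import env, read_camera
import cv2,numpy as np
print(env.get_obs())
for n in("scene","top"):
    c=read_camera(n); cv2.imwrite(f"pics/{n}0.png",c["color"][:,:,::-1]); np.savez(f"pics/{n}0.npz",**c)
    print(n,c["mtx"],c["k1"],c["world_from_camera"])
print(read_camera("wrist")["T_tool_cam"])
E
```

```text
pics
{'time_s': 0.0, 'qpos': array([-70.46709362,  18.4400187 ,  -4.01351543,  83.17470192,
         1.29519406,  78.54160403,  -3.26073189]), 'joint_velocities': array([-0.02826786, -0.04022804,  0.01653196,  0.10054981,  0.08276652,
       -0.00828073, -0.03223103]), 'effort': array([-1.76418282e-03, -4.91292429e+01, -4.04916890e-01, -3.12526774e+01,
       -6.40500477e-02,  4.34371771e-02,  2.00525628e-04]), 'tool_pos': array([0.20856769, 0.6150749 , 0.2384521 ]), 'tool_rot': array([-1.79888922e+02,  6.61458312e-03,  1.61274239e+02]), 'force': array([ 0.9153951 ,  0.11946043, -0.47708718]), 'wrist_torque': array([-0.00848942, -0.02457104,  0.01060376]), 'grasp_force': 0.0, 'grip_width': 0.08706604717523926}
scene [[385.46067266   0.         316.76269547]
 [  0.         385.46067266 196.43383999]
 [  0.           0.           1.        ]] -0.04213380618969391 [[-0.91015844  0.30035131 -0.28530809  0.86611824]
 [ 0.41421126  0.67041362 -0.61560913  0.63074192]
 [ 0.00637542 -0.67847967 -0.73459151  0.78682688]
 [ 0.          0.          0.          1.        ]]
top [[497.12473046   0.         312.53841904]
 [  0.         497.12473046 193.62799031]
 [  0.           0.           1.        ]] -0.12750004450309987 [[ 0.00505511 -0.98869618  0.1498476   0.35629143]
 [-0.99998161 -0.00550018 -0.00255584  0.06500036]
 [ 0.00335114 -0.14983192 -0.9887058   1.56672703]
 [ 0.          0.          0.          1.        ]]
[[ 6.43392190e-04 -9.70598098e-01 -2.40705044e-01  6.55925835e-02]
 [ 9.99999738e-01  7.04245884e-04 -1.66792077e-04  4.45641448e-04]
 [ 3.31403609e-04 -2.40704873e-01  9.70598297e-01 -1.45586851e-01]
 [ 0.00000000e+00  0.00000000e+00  0.00000000e+00  1.00000000e+00]]
```

View pics/top0.png

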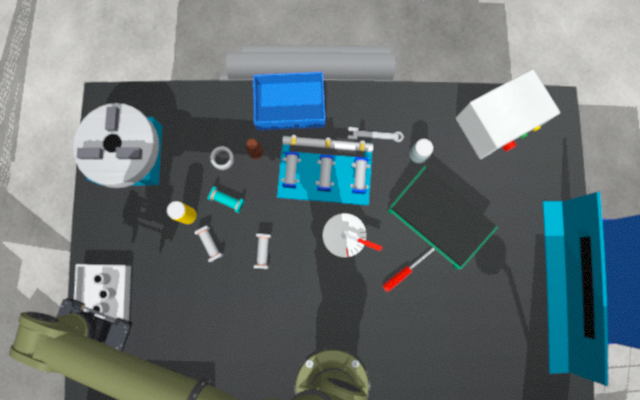

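View pics/scene0.png

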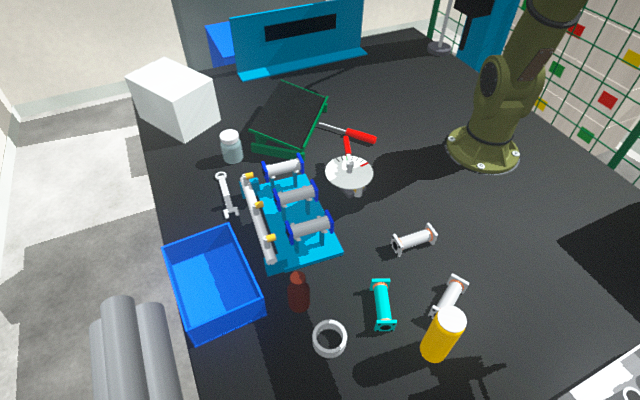

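The top view shows three blue-flanged spools in the cradles (290,170), (325,174), (360,176). There are two fresh spools at (208,244) and (262,250), and the turquoise decoy is at (226,199). The valve dial is at (345,235) with its lever pointing to about (380,247), and the shelf is around (443,220).

```bash
cat > h.py <<'E'
import numpy as np,cv2
from cell import env, read_camera
from scipy.spatial.transform import Rotation as R
def T(o):
    M=np.eye(4);M[:3,:3]=R.from_euler('xyz',o["tool_rot"],degrees=True).as_matrix();M[:3,3]=o["tool_pos"];return M
def take(n,save=None):
    o=env.get_obs();c=dict(read_camera(n))
    c["W"]=c["world_from_camera"] if "world_from_camera" in c else T(o)@c["T_tool_cam"]
    if save: cv2.imwrite(f"pics/{save}.png",c["color"][:,:,::-1]);np.savez(f"pics/{save}.npz",**c)
    return c
def ld(f):
    c=dict(np.load(f"pics/{f}.npz"));c.setdefault("W",c.get("world_from_camera"));return c
def ray(c,u,v):
    K=c["mtx"];k=float(c["k1"]);d=np.array([(u-K[0,2])/K[0,0],(v-K[1,2])/K[1,1]]);s=d.copy()
    for _ in range(20): s=d/(1+k*(s@s))
    return np.array([s[0],s[1],1.])
def at_z(c,u,v,z):
    d=c["W"][:3,:3]@ray(c,u,v);p=c["W"][:3,3];return p+d*(z-p[2])/d[2]
def depth(c,u,v):
    z=np.median(c["range_z"][int(round(v))-1:int(round(v))+2,int(round(u))-1:int(round(u))+2])
    return c["W"][:3,:3]@(ray(c,u,v)*z)+c["W"][:3,3]
def tri(c1,p1,c2,p2):
    A=[];b=[]
    for c,p in((c1,p1),(c2,p2)):
        d=c["W"][:3,:3]@ray(c,*p);d/=np.linalg.norm(d);P=np.eye(3)-np.outer(d,d);A.append(P);b.append(P@c["W"][:3,3])
    x=np.linalg.lstsq(np.vstack(A),np.hstack(b),rcond=None)[0]
    return x,np.linalg.norm(np.vstack(A)@x-np.hstack(b))
def crop(c,x0,y0,x1,y1,s,name):
    im=c["color"][y0:y1,x0:x1,::-1];cv2.imwrite(f"pics/{name}.png",cv2.resize(im,None,fx=s,fy=s,interpolation=cv2.INTER_CUBIC))
E
python3 - <<'E'
from h import *
t=ld("top0");crop(t,185,120,505,300,2.5,"topc")
s=ld("scene0");crop(s,200,70,480,340,2.2,"scenec")
E
```

```text
(no output)
```

View pics/topc.png

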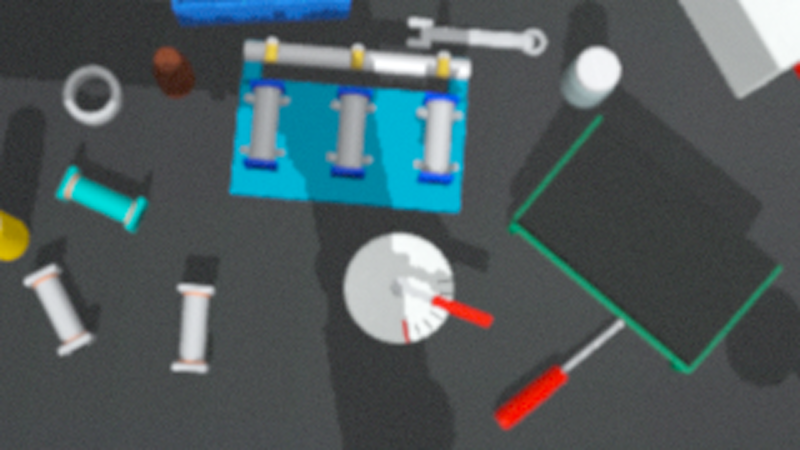

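View pics/scenec.png

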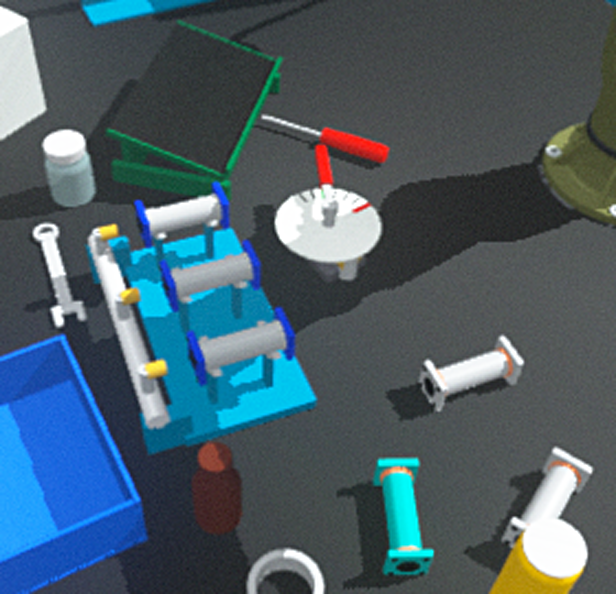

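Run:
```python
from h import *
np.set_printoptions(precision=4,suppress=True)
t=ld("top0");s=ld("scene0")
P=lambda u,v:(185+u/2.5-.3,120+v/2.5-.3)
S=lambda u,v:(200+u/2.2-.3,70+v/2.2-.3)
for n,a,b in [("coolL",(264,125),(241,343)),("coolM",(351,131),(212,273)),("coolR",(438,138),(184,213)),("fA",(58,308),(550,495)),("fB",(194,327),(472,373)),("hub",(398,286),(329,208)),("levtip",(490,321),(322,148))]:
    print(n,"depth",depth(t,*P(*a)),depth(s,*S(*b)),"tri",*tri(t,P(*a),s,S(*b)))
for n,z,pts in [("coolL",.11,[(266,97),(262,152)]),("coolM",.11,[(352,101),(349,163)]),("coolR",.11,[(440,108),(436,170)]),
 ("fA",.036,[(45,280),(73,340)]),("fB",.036,[(196,292),(191,364)]),("lever",.087,[(437,300),(492,321),(406,331)])]:
    print(n,*[at_z(t,*P(*p),z) for p in pts])
for p in [(512,225),(600,118),(688,370),(780,267)]: print("shelfcorner",depth(t,*P(*p)))
g=[depth(t,*P(u,v)) for u in range(540,740,10) for v in range(150,340,10)]
g=np.array([q for q in g if q[2]>.03 and q[2]<.12])
A=np.c_[g[:,:2],np.ones(len(g))]
for _ in range(4):
    c=np.linalg.lstsq(A,g[:,2],rcond=None)[0];r=abs(A@c-g[:,2]);k=r<max(.003,np.median(r)*2);g=g[k];A=A[k]
print("shelf plane",c,len(g),np.degrees(np.arctan(np.hypot(*c[:2]))),"uphill yaw",np.degrees(np.arctan2(c[1],c[0])))
print("sc shelf corners",[depth(s,*S(*p)) for p in [(110,130),(222,180),(280,62),(182,25)]])
```

```text
coolL depth [0.6488 0.128  0.1107] [0.655  0.1367 0.109 ] tri [0.6515 0.1285 0.0977] 5.524201859654012e-05
coolM depth [0.6423 0.0241 0.1097] [0.644  0.0324 0.1067] tri [0.6429 0.0247 0.0992] 0.0024188155777073853
coolR depth [ 0.6346 -0.08    0.1091] [ 0.6374 -0.0699  0.1073] tri [ 0.6354 -0.0804  0.0981] 0.0019994835377517505
fA depth [0.4327 0.3836 0.0344] [0.4326 0.3833 0.0374] tri [0.4325 0.3832 0.0371] 0.00014123007178591023
fB depth [0.4109 0.2143 0.0367] [0.4161 0.2245 0.0331] tri [0.4102 0.217  0.0212] 0.0023520312868068236
hub depth [ 0.459  -0.0327  0.0886] [ 0.465 -0.029  0.085] tri [ 0.4606 -0.034   0.0788] 0.0015522285325136667
levtip depth [ 0.4182 -0.1436  0.0783] [ 0.4208 -0.133   0.0879] tri [ 0.4169 -0.1425  0.0801] 0.002071946871961977
coolL [0.6832 0.126  0.11  ] [0.6162 0.13   0.11  ]
coolM [0.6789 0.0229 0.11  ] [0.6035 0.0264 0.11  ]
coolR [ 0.671  -0.0827  0.11  ] [ 0.5957 -0.0771  0.11  ]
fA [0.4671 0.4007 0.036 ] [0.3935 0.3635 0.036 ]
fB [0.4539 0.2126 0.036 ] [0.3657 0.2173 0.036 ]
lever [ 0.4426 -0.0793  0.087 ] [ 0.4178 -0.1448  0.087 ] [ 0.4058 -0.0422  0.087 ]
shelfcorner [ 0.5363 -0.1749  0.0595]
shelfcorner [ 0.6643 -0.2806  0.091 ]
shelfcorner [ 0.3591 -0.3906  0.0534]
shelfcorner [ 0.49   -0.5324  0.0005]
shelf plane [ 0.1953 -0.1685 -0.0855] 248 14.462263778717695 uphill yaw -40.78207294345803
sc shelf corners [array([ 0.6639, -0.2777,  0.092 ]), array([ 0.5422, -0.1856,  0.0341]), array([ 0.3626, -0.3809,  0.0566]), array([ 0.481 , -0.4874,  0.0914])]
```

```bash
cat > plan.py <<'E'
# usage: plan.py x y z yaw [x y z yaw ...]: turn first, then shift (in shares), from current measured pose
import sys
from h import *
o=env.get_obs();p=o["tool_pos"];y=o["tool_rot"][2]
print("t %.1f"%o["time_s"],"pos",p.round(4),"rot",o["tool_rot"].round(1),"q7 %.0f"%o["qpos"][6],"F",o["force"].round(1),"w %.4f g %.1f"%(o["grip_width"],o["grasp_force"]))
a=list(map(float,sys.argv[1:]))
for i in range(0,len(a),4):
    t=np.array(a[i:i+3]);d=(a[i+3]-y+180)%360-180
    r=np.radians(a[i+3]);D=(t-p)/.02
    print("turn %.3f"%(-d/45),"x %.2f y %.2f z %.2f"%(D[0]*np.cos(r)+D[1]*np.sin(r),D[0]*np.sin(r)-D[1]*np.cos(r),-D[2]))
    p=t;y=a[i+3]
E
python3 plan.py .5 .2 .24 85 .46 -.09 .24 85
```

```text
t 0.1 pos [0.2086 0.6152 0.2387] rot [-179.9    0.   161.3] q7 -3 F [-0.2  0.7 -0.1] w 0.0869 g 0.0
turn 1.695 x -19.41 y 16.32 z -0.06
turn -0.000 x -14.62 y -0.73 z -0.00
```

```bash
python3 -m jog '[[1,0,0,0,0.141],[1,0,0,0,0.141],[1,0,0,0,0.141],[1,0,0,0,0.141],[1,0,0,0,0.141],[1,0,0,0,0.141],[1,0,0,0,0.141],[1,0,0,0,0.141],[1,0,0,0,0.141],[1,0,0,0,0.141],[1,0,0,0,0.141],[1,0,0,0,0.141]]' && python3 -m jog '[[1,-0.97,0.815,0,0],[1,-0.97,0.815,0,0],[1,-0.97,0.815,0,0],[1,-0.97,0.815,0,0],[1,-0.97,0.815,0,0],[1,-0.97,0.815,0,0],[1,-0.97,0.815,0,0],[1,-0.97,0.815,0,0],[1,-0.97,0.815,0,0],[1,-0.97,0.815,0,0]]' && python3 -m jog '[[1,-0.97,0.815,0,0],[1,-0.97,0.815,0,0],[1,-0.97,0.815,0,0],[1,-0.97,0.815,0,0],[1,-0.97,0.815,0,0],[1,-0.97,0.815,0,0],[1,-0.97,0.815,0,0],[1,-0.97,0.815,0,0],[1,-0.97,0.815,0,0],[1,-0.97,0.815,0,0]]' && python3 -m jog '[[1,-0.98,-0.05,0,0],[1,-0.98,-0.05,0,0],[1,-0.98,-0.05,0,0],[1,-0.98,-0.05,0,0],[1,-0.98,-0.05,0,0]]' && python3 -m jog '[[1,-0.98,-0.05,0,0],[1,-0.98,-0.05,0,0],[1,-0.98,-0.05,0,0],[1,-0.98,-0.05,0,0],[1,-0.98,-0.05,0,0],[1,-0.98,-0.05,0,0],[1,-0.98,-0.05,0,0],[1,-0.98,-0.05,0,0],[1,-0.98,-0.05,0,0],[1,-0.98,-0.05,0,0],[1,0,0,0,0],[1,0,0,0,0]]'; python3 plan.py .46 -.09 .24 85
python3 - <<'E'
from h import *
c=take("wrist","w1")
E
```

```text
time_s: 1.15
tool_pos: [0.2086, 0.6154, 0.2391]
tool_rot: [-180.0, 0.0, 84.8]
force: [-0.1, 0.7, 0.1]
grip_width: 0.087
grasp_force: 0.0
time_s: 1.98
tool_pos: [0.3551, 0.4072, 0.2393]
tool_rot: [-180.0, 0.0, 85.1]
force: [0.5, 0.2, 1.0]
grip_width: 0.0867
grasp_force: 0.0
time_s: 2.82
tool_pos: [0.501, 0.2002, 0.2394]
tool_rot: [-180.0, -0.0, 85.1]
force: [0.0, 0.7, -0.5]
grip_width: 0.087
grasp_force: 0.0
time_s: 3.23
tool_pos: [0.4858, 0.1032, 0.2393]
tool_rot: [-179.9, -0.0, 85.2]
force: [0.3, 0.3, 0.8]
grip_width: 0.0868
grasp_force: 0.0
time_s: 4.23
tool_pos: [0.4597, -0.0906, 0.2394]
tool_rot: [-180.0, -0.1, 85.0]
force: [0.6, 0.5, 0.6]
grip_width: 0.0869
grasp_force: 0.0
t 4.2 pos [ 0.4597 -0.0906  0.2394] rot [-1.8e+02 -1.0e-01  8.5e+01] q7 -1 F [0.6 0.5 0.6] w 0.0869 g 0.0
turn 0.001 x 0.03 y 0.01 z -0.03
```

View pics/w1.png

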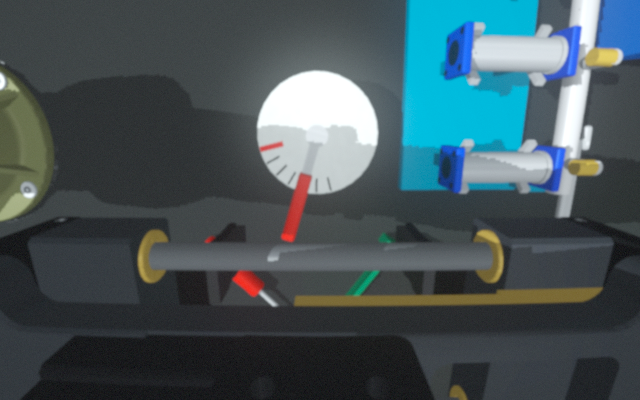

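The wrist view shows the hub at (318,133), the lever running from (305,175) to its tip at (288,240), and the red shut mark at (262–283,150–145).

Run:
```python
from h import *
np.set_printoptions(precision=4,suppress=True)
c=ld("w1")
h=at_z(c,318,133,.087);print("hub",h,depth(c,318,133),"dial c",at_z(c,317.5,132,.052))
b=at_z(c,288,239,.087);b0=at_z(c,306,176,.087);print("tip",b,depth(c,288,236))
a=at_z(c,262,150,.052);a2=at_z(c,283,145,.052)
f=lambda p,q:np.degrees(np.arctan2(*(q-p)[1::-1]))
print("lever",f(h,b),f(b0,b),np.linalg.norm(b-h),"red",f(h,a),f(h,a2),f(a2,a),np.linalg.norm((a-h)[:2]))
A=np.array([.4602,-.0335])
for th in (-113,-120,-130,-140,-150,-160,-167,-171,-173):
  u=np.array([np.cos(np.radians(th)),np.sin(np.radians(th))]);n=np.array([-u[1],u[0]])
  p=A+.06*u+.017*n; print(th,p, p+.051*np.array([.9962,-.0872]))
```

```text
hub [ 0.4624 -0.032   0.087 ] [ 0.4624 -0.032   0.0868] dial c [ 0.4616 -0.0317  0.052 ]
tip [ 0.4208 -0.1395  0.087 ] [ 0.4212 -0.136   0.0874]
lever -111.16262972480841 -111.32103165161288 0.1153052724539848 red -167.83468203211612 -165.4535452142284 -171.9154117973935 0.06542827480317223
-113 [ 0.4524 -0.0954] [ 0.5032 -0.0998]
-120 [ 0.4449 -0.094 ] [ 0.4957 -0.0984]
-130 [ 0.4347 -0.0904] [ 0.4855 -0.0948]
-140 [ 0.4252 -0.0851] [ 0.476  -0.0895]
-150 [ 0.4167 -0.0782] [ 0.4675 -0.0827]
-160 [ 0.4096 -0.07  ] [ 0.4604 -0.0744]
-167 [ 0.4056 -0.0636] [ 0.4564 -0.068 ]
-171 [ 0.4036 -0.0597] [ 0.4544 -0.0641]
-173 [ 0.4027 -0.0577] [ 0.4535 -0.0621]
```

```bash
python3 plan.py .513 -.103 .24 85 .513 -.103 .078 85 .4975 -.097 .078 85 .478 -.088 .078 85 .462 -.073 .078 85 .458 -.0665 .078 85 .456 -.0615 .078 85
```

```text
t 4.3 pos [ 0.4601 -0.0895  0.2394] rot [-1.80e+02 -1.00e-01  8.52e+01] q7 -1 F [ 0.7 -0.5 -0.6] w 0.0871 g 0.0
turn 0.003 x -0.44 y 2.70 z -0.03
turn -0.000 x 0.00 y 0.00 z 8.10
turn -0.000 x 0.23 y -0.80 z -0.00
turn -0.000 x 0.36 y -1.01 z -0.00
turn -0.000 x 0.68 y -0.86 z -0.00
turn -0.000 x 0.31 y -0.23 z -0.00
turn -0.000 x 0.24 y -0.12 z -0.00
```

```bash
python3 -m jog '[[1,-0.15,0.9,0,0],[1,-0.15,0.9,0,0],[1,-0.15,0.9,0,0],[1,0,0,0.8,0],[1,0,0,0.8,0],[1,0,0,0.8,0],[1,0,0,0.8,0],[1,0,0,0.8,0],[1,0,0,0.8,0],[1,0,0,0.8,0],[1,0,0,0.8,0],[1,0,0,0.8,0]]' && python3 -m jog '[[1,0,0,0.8,0],[1,0.06,-0.2,0,0],[1,0.06,-0.2,0,0],[1,0.06,-0.2,0,0],[1,0.06,-0.2,0,0],[1,0.09,-0.25,0,0],[1,0.09,-0.25,0,0],[1,0.09,-0.25,0,0],[1,0.09,-0.25,0,0]]' && python3 -m jog '[[1,0.17,-0.21,0,0],[1,0.17,-0.21,0,0],[1,0.17,-0.21,0,0],[1,0.17,-0.21,0,0],[1,0.08,-0.06,0,0],[1,0.08,-0.06,0,0],[1,0.08,-0.06,0,0],[1,0.08,-0.06,0,0]]'
python3 - <<'E'
from h import *
c=take("wrist","w2")
print(env.get_obs()["tool_pos"])
E
```

```text
time_s: 5.28
tool_pos: [0.5136, -0.1016, 0.0944]
tool_rot: [-180.0, -0.1, 85.3]
force: [0.4, -0.2, 0.8]
grip_width: 0.0867
grasp_force: 0.0
time_s: 6.03
tool_pos: [0.481, -0.0889, 0.0811]
tool_rot: [179.6, -0.0, 85.1]
force: [4.7, -0.8, -0.6]
grip_width: 0.0871
grasp_force: 2.2
time_s: 6.7
tool_pos: [0.4595, -0.0673, 0.0801]
tool_rot: [179.9, 0.0, 85.1]
force: [3.1, -3.4, 1.2]
grip_width: 0.0871
grasp_force: 1.7
[ 0.45901236 -0.0668952   0.0797719 ]
```

View pics/w2.png

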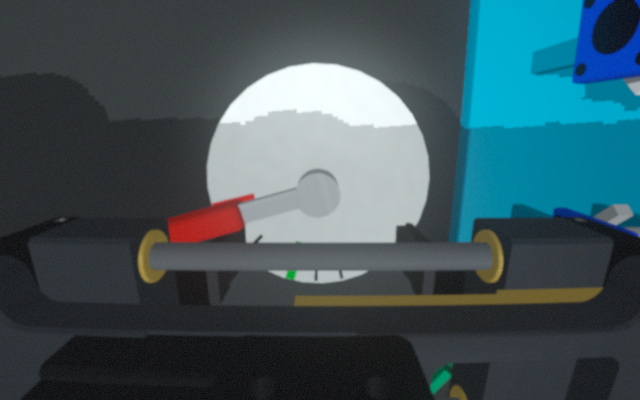

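Green mark visible at (292,273). The lever is close to its red mark, so I'll push gently to the stop.

```bash
python3 -m jog '[[1,0.1,-0.04,0,0],[1,0.1,-0.04,0,0],[1,0.1,-0.03,0,0]]' && python3 -m jog '[[1,0.1,-0.03,0,0],[1,0.1,-0.03,0,0]]' && python3 -m jog '[[1,0.1,-0.02,0,0],[1,0.1,-0.02,0,0],[1,0,0,0,0]]'
```

```text
time_s: 7.0
tool_pos: [0.4584, -0.0648, 0.08]
tool_rot: [179.8, 0.4, 85.2]
force: [5.5, -16.3, 1.1]
grip_width: 0.0868
grasp_force: 8.3
time_s: 7.17
tool_pos: [0.4584, -0.0645, 0.0802]
tool_rot: [179.7, 0.7, 85.2]
force: [7.2, -24.1, -0.9]
grip_width: 0.0869
grasp_force: 12.8
time_s: 7.42
tool_pos: [0.4583, -0.0644, 0.0804]
tool_rot: [179.6, 1.0, 85.1]
force: [8.1, -30.5, -1.4]
grip_width: 0.0867
grasp_force: 15.4
```

```bash
python3 -m jog '[[1,-0.5,0.05,0,0],[1,-0.5,0.05,0,0],[1,0,0,-0.9,0],[1,0,0,-0.9,0],[1,0,0,-0.9,0],[1,0,0,-0.9,0],[1,0,0,-0.9,0],[1,0,0,-0.9,0],[1,0,0,-0.9,0],[1,0,0,-0.9,0],[1,0,0,-0.3,0],[1,0,0,0,0]]'
python3 - <<'E'
from h import *
c=take("wrist","w3");crop(c,180,20,640,260,1.7,"w3c")
E
python3 plan.py .62 -.07 .24 176
```

```text
time_s: 8.42
tool_pos: [0.4563, -0.0722, 0.2301]
tool_rot: [180.0, -0.1, 85.2]
force: [-0.1, 0.2, -0.4]
grip_width: 0.0868
grasp_force: 0.0
t 8.5 pos [ 0.4558 -0.0723  0.229 ] rot [-179.9   -0.    85.2] q7 -4 F [ 0.   0.3 -1.3] w 0.0867 g 0.0
turn -2.019 x -8.18 y 0.69 z -0.55
```

View pics/w3c.png

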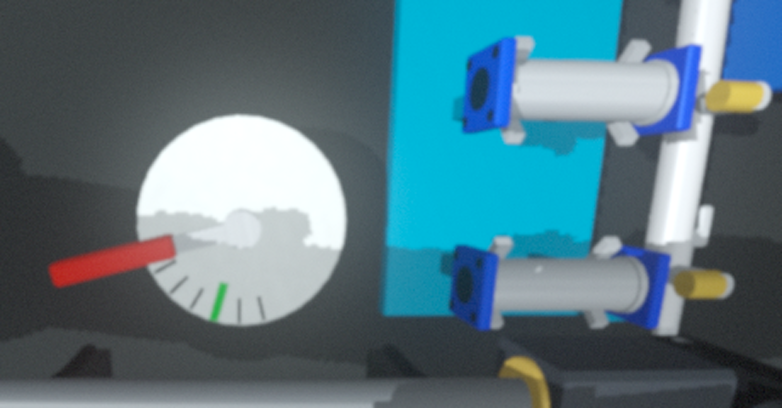

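Run:
```python
from h import *
np.set_printoptions(precision=4,suppress=True)
c=ld("w3");P=lambda u,v:(180+u/1.7-.2,20+v/1.7-.2)
for n,q in [("M",[(524,46),(514,135),(637,49),(624,132)]),("R",[(503,243),(487,327),(608,244),(597,319)])]:
    for p in q: print(n,depth(c,*P(*p)),at_z(c,*P(*p),.095))
h=at_z(c,*P(242,229),.087);h2=at_z(c,*P(241,220),.052)
f=lambda p,q:np.degrees(np.arctan2(*(q-p)[1::-1]))
print(h,h2,"lever",f(h,at_z(c,*P(52,275),.087)),"green",f(h,at_z(c,*P(215,320),.052)),f(h,at_z(c,*P(222,286),.052)))
```

```text
M [0.6149 0.0496 0.096 ] [0.6155 0.0498 0.095 ]
M [0.6106 0.0052 0.0963] [0.6112 0.0053 0.095 ]
M [0.6772 0.0451 0.0953] [0.6775 0.0452 0.095 ]
M [0.6731 0.003  0.0949] [0.673  0.0029 0.095 ]
R [ 0.6066 -0.0527  0.0959] [ 0.607  -0.0528  0.095 ]
R [ 0.5889 -0.0943  0.1165] [ 0.5994 -0.1016  0.095 ]
R [ 0.6684 -0.0581  0.0953] [ 0.6686 -0.0581  0.095 ]
R [ 0.6657 -0.1023  0.0952] [ 0.6659 -0.1024  0.095 ]
[ 0.4613 -0.0341  0.087 ] [ 0.4611 -0.0316  0.052 ] lever -171.38143156784975 green -110.32747374858268 -112.3821953552128
```

```bash
python3 -m jog '[[1,0,0,0,-0.155],[1,0,0,0,-0.155],[1,0,0,0,-0.155],[1,0,0,0,-0.155],[1,0,0,0,-0.155],[1,0,0,0,-0.155],[1,0,0,0,-0.155],[1,0,0,0,-0.155],[1,0,0,0,-0.155],[1,0,0,0,-0.155],[1,0,0,0,-0.155],[1,0,0,0,-0.155]]' && python3 -m jog '[[0.8,0,0,-0.25,-0.155],[0.8,-0.9,0.1,-0.1,0],[0.8,-0.9,0.1,-0.1,0],[0.8,-0.9,0.1,-0.1,0],[0.8,-0.9,0.1,-0.1,0],[0.8,-0.9,0.1,-0.1,0],[0.8,-0.9,0.1,0,0],[0.8,-0.9,0.1,0,0],[0.8,0,0,0,0],[0.8,0,0,0,0]]'
python3 - <<'E'
from h import *
c=take("wrist","w4")
E
python3 plan.py .635 -.08 .24 176
```

```text
time_s: 9.47
tool_pos: [0.455, -0.0725, 0.2277]
tool_rot: [-179.9, -0.2, 169.2]
force: [0.6, -0.6, -0.2]
grip_width: 0.0867
grasp_force: 0.0
time_s: 10.3
tool_pos: [0.5821, -0.0681, 0.2423]
tool_rot: [-179.9, -0.3, 175.8]
force: [-0.7, -0.3, 0.6]
grip_width: 0.0701
grasp_force: 0.0
t 10.3 pos [ 0.5817 -0.0684  0.2428] rot [-179.9   -0.2  175.8] q7 100 F [-0.6  0.1  0. ] w 0.0694 g 0.0
turn -0.005 x -2.70 y -0.39 z 0.14
```

View pics/w4.png

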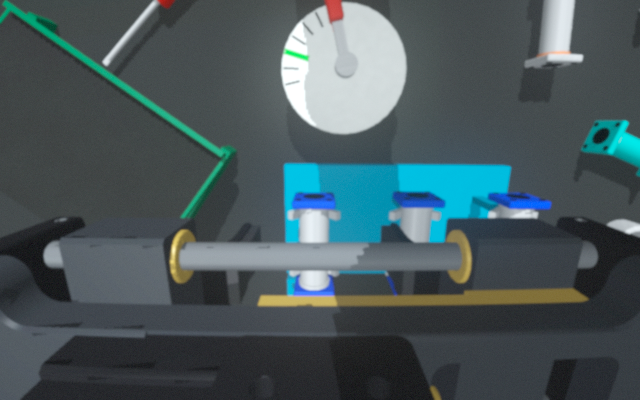

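```bash
python3 -m jog '[[0.8,-0.9,-0.11,0,0],[0.8,-0.9,-0.11,0,0],[0.8,-0.9,-0.12,0,0],[0.8,0,0,0.9,0],[0.8,0,0,0.9,0],[0.8,0,0,0.9,0],[0.8,0,0,0.9,0],[0.8,0,0,0.9,0],[0.8,0,0,0.7,0],[0.8,0,0,0.4,0],[0.8,0,0,0,0]]';python3 plan.py .635 -.0792 .099 176
```

```text
time_s: 11.27
tool_pos: [0.6347, -0.0785, 0.1308]
tool_rot: [180.0, -0.2, 175.8]
force: [0.3, -1.3, 0.2]
grip_width: 0.0695
grasp_force: 0.0
t 11.3 pos [ 0.6347 -0.0785  0.1308] rot [180.   -0.2 175.8] q7 108 F [ 0.3 -1.3  0.2] w 0.0695 g 0.0
turn -0.005 x -0.02 y -0.04 z 1.59
```

```bash
python3 -m jog '[[0.8,0,-0.03,0.8,0],[0.8,0,0,0.8,0],[0,0,0,0,0],[0,0,0,0,0],[0,0,0,0,0],[0,0,0,0,0],[0,0,0,0,0],[0,0,0,0,0]]' 40; python3 plan.py .635 -.0792 .24 176
```

```text
time_s: 11.93
tool_pos: [0.6369, -0.0795, 0.1014]
tool_rot: [180.0, 0.1, 175.8]
force: [-0.6, 0.5, 0.0]
grip_width: 0.0373
grasp_force: 0.0
t 11.9 pos [ 0.6369 -0.0795  0.1014] rot [1.800e+02 1.000e-01 1.758e+02] q7 109 F [-0.6  0.5  0. ] w 0.0373 g 0.0
turn -0.004 x 0.09 y 0.01 z -6.93
```

```bash
python3 -m jog '[[0,0,0,0,0],[0,0,0,0,0],[0,0,0,0,0],[0,0,0,-0.3,0],[0,0,0,-0.9,0],[0,0,0,-0.9,0],[0,0,0,-0.9,0],[0,0,0,-0.9,0],[0,0,0,-0.9,0],[0,0,0,-0.9,0],[0,0,0,-0.9,0],[0,0,0,-0.3,0]]' && python3 -m jog '[[0,0,0,0,0.155],[0,0,0,0,0.155],[0,0,0,0,0.155],[0,0,0,0,0.155],[0,0,0,0,0.155],[0,0,0,0,0.045],[0,0,0,0,0]]'; python3 plan.py .5593 -.262 .24 139 .5593 -.262 .115 139
```

```text
time_s: 12.93
tool_pos: [0.6372, -0.0799, 0.2411]
tool_rot: [180.0, 0.2, 175.8]
force: [1.3, -0.7, -2.7]
grip_width: 0.0291
grasp_force: 40.0
time_s: 13.52
tool_pos: [0.6359, -0.0792, 0.2374]
tool_rot: [-179.9, -0.1, 138.9]
force: [-0.2, -0.6, -3.9]
grip_width: 0.0289
grasp_force: 40.0
t 13.5 pos [ 0.6359 -0.0792  0.2374] rot [-1.799e+02 -1.000e-01  1.389e+02] q7 71 F [-0.2 -0.6 -3.9] w 0.0289 g 40.0
turn -0.003 x -3.11 y -9.41 z -0.13
turn -0.000 x 0.00 y 0.00 z 6.25
```

```bash
python3 -m jog '[[0,-0.31,-0.94,0,0],[0,-0.31,-0.94,0,0],[0,-0.31,-0.94,0,0],[0,-0.31,-0.94,0,0],[0,-0.31,-0.94,0,0],[0,-0.31,-0.94,0,0],[0,-0.31,-0.94,0,0],[0,-0.31,-0.94,0,0],[0,-0.31,-0.94,0,0],[0,-0.31,-0.94,0,0],[0,0,0,0.5,0],[0,0,0,0.9,0]]' && python3 -m jog '[[0,0,0,0.9,0],[0,0,0,0.9,0],[0,0,0,0.9,0],[0,0,0,0.9,0],[0,0,0,0.9,0],[0,0,0,0.3,0],[0,0,0,0,0],[0,0,0,0,0]]' 15;python3 plan.py .5593 -.262 .095 139
```

```text
time_s: 14.52
tool_pos: [0.5593, -0.2646, 0.2118]
tool_rot: [179.9, 0.2, 138.8]
force: [0.9, 0.2, -3.1]
grip_width: 0.0291
grasp_force: 40.0
time_s: 15.18
tool_pos: [0.5596, -0.2618, 0.1147]
tool_rot: [-180.0, -0.0, 138.9]
force: [0.7, -0.1, -2.0]
grip_width: 0.0297
grasp_force: 15.0
t 15.2 pos [ 0.5596 -0.2618  0.1147] rot [-180.    -0.   138.9] q7 92 F [ 0.7 -0.1 -2. ] w 0.0297 g 15.0
turn -0.001 x 0.01 y -0.02 z 0.98
```

```bash
python3 -m jog '[[0,0,0,0.2,0],[0,0,0,0.2,0],[0,0,0,0,0]]' && python3 -m jog '[[0,0,0,0.2,0],[0,0,0,0.1,0],[0,0,0,0,0]]'&& python3 -m jog '[[0,0,0,0.15,0],[0,0,0,0,0]]' && python3 -m jog '[[0,0,0,0.15,0],[0,0,0,0,0]]'
```

```text
time_s: 15.43
tool_pos: [0.56, -0.262, 0.1068]
tool_rot: [180.0, 0.1, 138.9]
force: [0.3, 0.1, -1.2]
grip_width: 0.0296
grasp_force: 15.0
time_s: 15.68
tool_pos: [0.5592, -0.2614, 0.1001]
tool_rot: [180.0, -0.1, 138.9]
force: [-2.4, 1.2, -0.7]
grip_width: 0.0297
grasp_force: 15.0
time_s: 15.85
tool_pos: [0.5595, -0.2617, 0.0971]
tool_rot: [180.0, -0.0, 138.9]
force: [-0.8, 2.1, -0.6]
grip_width: 0.0294
grasp_force: 15.0
time_s: 16.02
tool_pos: [0.5597, -0.2619, 0.0944]
tool_rot: [180.0, 0.0, 138.9]
force: [-1.1, 2.3, -1.7]
grip_width: 0.0293
grasp_force: 15.0
```

```bash
python3 -m jog '[[0,0,0,0.1,0],[0,0,0,0,0]]' && python3 -m jog '[[0,0,0,0.1,0],[0,0,0,0,0]]'
python3 - <<'E'
from h import *
c=take("scene","s2");crop(c,200,40,400,190,4,"s2c")
E
```

```text
time_s: 16.18
tool_pos: [0.5599, -0.262, 0.0941]
tool_rot: [179.9, -0.0, 138.9]
force: [-4.6, 4.0, 10.2]
grip_width: 0.0301
grasp_force: 15.0
time_s: 16.35
tool_pos: [0.5603, -0.2624, 0.0933]
tool_rot: [179.9, 0.1, 138.9]
force: [-5.6, 4.4, 15.2]
grip_width: 0.0295
grasp_force: 15.0
```

View pics/s2c.png

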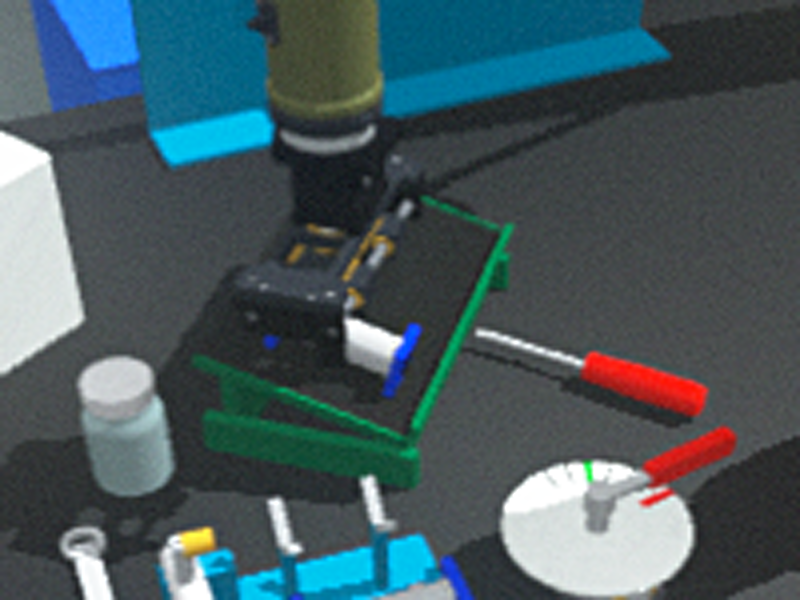

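The spool lies flat on the shelf, clear of the lip. I'll release it and return to the middle cradle.

```bash
python3 -m jog '[[0.6,0,0,-0.1,0],[0.6,0,0,0,0],[0.6,0,0,0,0],[0.6,0,0,-0.3,0],[0.6,0,0,-0.9,0],[0.6,0,0,-0.9,0],[0.6,0,0,-0.9,0],[0.6,0,0,-0.9,0],[0.6,0,0,-0.9,0],[0.6,0,0,-0.9,0],[0.6,0,0,-0.9,0],[0.6,0,0,-0.4,0]]' && python3 -m jog '[[0.8,0,0,0,-0.155],[0.8,0,0,0,-0.155],[0.8,0,0,0,-0.155],[0.8,0,0,0,-0.155],[0.8,0,0,0,-0.155],[0.8,0,0,0,-0.045],[0.8,0,0,0,0]]'; python3 plan.py .6433 .0252 .24 176 .6433 .0252 .098 176
```

```text
time_s: 17.4
tool_pos: [0.5604, -0.2628, 0.2351]
tool_rot: [179.9, 0.2, 138.9]
force: [-0.1, -0.1, -0.6]
grip_width: 0.0524
grasp_force: 0.0
time_s: 17.98
tool_pos: [0.5594, -0.2619, 0.2322]
tool_rot: [180.0, -0.0, 175.8]
force: [-0.6, -1.0, 0.1]
grip_width: 0.0698
grasp_force: 0.0
t 18.0 pos [ 0.5594 -0.2619  0.2322] rot [180.   -0.  175.8] q7 122 F [-0.6 -1.   0.1] w 0.0698 g 0.0
turn -0.003 x -3.18 y 14.61 z -0.39
turn -0.000 x 0.00 y 0.00 z 7.10
```

```bash
python3 -m jog '[[0.8,-0.21,0.97,0,0],[0.8,-0.21,0.97,0,0],[0.8,-0.21,0.97,0,0],[0.8,-0.21,0.97,0,0],[0.8,-0.21,0.97,0,0],[0.8,-0.21,0.97,0,0],[0.8,-0.21,0.97,0,0],[0.8,-0.21,0.97,0,0],[0.8,-0.21,0.97,0,0],[0.8,-0.21,0.97,0,0]]' && python3 -m jog '[[0.8,-0.21,0.97,0,0],[0.8,-0.21,0.97,0,0],[0.8,-0.21,0.97,0,0],[0.8,-0.21,0.97,0,0],[0.8,-0.21,0.97,0,0],[0.8,0,0,0.8,0],[0.8,0,0,0.9,0],[0.8,0,0,0.9,0],[0.8,0,0,0.9,0],[0.8,0,0,0.9,0],[0.8,0,0,0.6,0],[0.8,0,0,0,0]]';python3 plan.py .6433 .0252 .099 176
```

```text
time_s: 18.82
tool_pos: [0.6157, -0.0705, 0.2322]
tool_rot: [-180.0, -0.0, 175.7]
force: [1.0, 0.6, 0.7]
grip_width: 0.0693
grasp_force: 0.0
time_s: 19.82
tool_pos: [0.6418, 0.0239, 0.1294]
tool_rot: [-179.9, -0.3, 175.8]
force: [-0.1, 0.9, -0.1]
grip_width: 0.0695
grasp_force: 0.0
t 19.8 pos [0.6418 0.0239 0.1294] rot [-179.9   -0.3  175.8] q7 97 F [-0.1  0.9 -0.1] w 0.0695 g 0.0
turn -0.005 x -0.07 y 0.07 z 1.52
```

```bash
python3 -m jog '[[0.8,-0.05,0.05,0.8,0],[0.8,0,0,0.7,0],[0,0,0,0,0],[0,0,0,0,0],[0,0,0,0,0],[0,0,0,0,0],[0,0,0,0,0],[0,0,0,0,0],[0,0,0,0,0],[0,0,0,0,0],[0,0,0,0,0],[0,0,0,-0.3,0]]' 40 && python3 -m jog '[[0,0,0,-0.9,0],[0,0,0,-0.9,0],[0,0,0,-0.9,0],[0,0,0,-0.9,0],[0,0,0,-0.9,0],[0,0,0,-0.9,0],[0,0,0,-0.9,0],[0,0,0,-0.3,0],[0,0,0,0,0.155],[0,0,0,0,0.155],[0,0,0,0,0.155],[0,0,0,0,0.155]]' && python3 -m jog '[[0,0,0,0,0.155],[0,0,0,0,0.045],[0,0,0,0,0]]'; python3 plan.py .5035 -.326 .24 139 .5035 -.326 .113 139
```

```text
time_s: 20.82
tool_pos: [0.6436, 0.0249, 0.1073]
tool_rot: [-180.0, -0.2, 175.8]
force: [-0.4, -0.4, -4.6]
grip_width: 0.0291
grasp_force: 40.0
time_s: 21.82
tool_pos: [0.644, 0.0245, 0.2394]
tool_rot: [-179.9, -0.1, 147.6]
force: [0.1, -0.3, -3.0]
grip_width: 0.029
grasp_force: 40.0
time_s: 22.07
tool_pos: [0.644, 0.0246, 0.2393]
tool_rot: [-179.9, -0.1, 138.9]
force: [-0.5, 0.0, -4.8]
grip_width: 0.0292
grasp_force: 40.0
t 22.1 pos [0.644  0.0246 0.2393] rot [-1.799e+02 -1.000e-01  1.389e+02] q7 61 F [-0.5  0.  -4.8] w 0.0292 g 40.0
turn -0.003 x -6.20 y -17.84 z -0.04
turn -0.000 x 0.00 y 0.00 z 6.35
```

```bash
python3 -m jog '[[0,-0.34,-0.99,0,0],[0,-0.34,-0.99,0,0],[0,-0.34,-0.99,0,0],[0,-0.34,-0.99,0,0],[0,-0.34,-0.99,0,0],[0,-0.34,-0.99,0,0],[0,-0.34,-0.99,0,0],[0,-0.34,-0.99,0,0],[0,-0.34,-0.99,0,0]]' && python3 -m jog '[[0,-0.35,-0.99,0,0],[0,-0.35,-0.99,0,0],[0,-0.35,-0.99,0,0],[0,-0.35,-0.99,0,0],[0,-0.35,-0.99,0,0],[0,-0.35,-0.99,0,0],[0,-0.35,-0.99,0,0],[0,-0.35,-0.99,0,0],[0,-0.35,-0.99,0,0],[0,0,0,0.4,0],[0,0,0,0.9,0],[0,0,0,0.9,0]]' && python3 -m jog '[[0,0,0,0.9,0],[0,0,0,0.9,0],[0,0,0,0.9,0],[0,0,0,0.9,0],[0,0,0,0.3,0],[0,0,0,0,0]]' 15;python3 plan.py .5035 -.326 .095 139
```

```text
time_s: 22.82
tool_pos: [0.5725, -0.1511, 0.24]
tool_rot: [-180.0, -0.1, 139.0]
force: [0.5, 0.5, -3.9]
grip_width: 0.0287
grasp_force: 40.0
time_s: 23.82
tool_pos: [0.5036, -0.3264, 0.1961]
tool_rot: [180.0, 0.0, 138.9]
force: [0.5, 1.2, -3.6]
grip_width: 0.029
grasp_force: 40.0
time_s: 24.32
tool_pos: [0.5027, -0.3245, 0.1165]
tool_rot: [-179.9, -0.2, 139.0]
force: [-0.5, 0.1, -3.3]
grip_width: 0.0299
grasp_force: 15.0
t 24.3 pos [ 0.5027 -0.3245  0.1165] rot [-179.9   -0.2  139. ] q7 99 F [-0.5  0.1 -3.3] w 0.0299 g 15.0
turn -0.001 x -0.08 y -0.03 z 1.08
```

```bash
python3 -m jog '[[0,0,0,0.3,0],[0,0,0,0.2,0],[0,0,0,0.2,0],[0,0,0,0.15,0],[0,0,0,0.1,0],[0,0,0,0,0]]' && python3 -m jog '[[0,0,0,0.1,0],[0,0,0,0,0]]'&& python3 -m jog '[[0,0,0,0.1,0],[0,0,0,0,0]]'
```

```text
time_s: 24.82
tool_pos: [0.5039, -0.3254, 0.0993]
tool_rot: [180.0, -0.0, 138.9]
force: [-2.5, 1.8, -2.4]
grip_width: 0.0294
grasp_force: 15.0
time_s: 24.98
tool_pos: [0.5043, -0.3257, 0.0975]
tool_rot: [180.0, 0.0, 138.9]
force: [-1.5, 1.1, -1.0]
grip_width: 0.0291
grasp_force: 15.0
time_s: 25.15
tool_pos: [0.5044, -0.3258, 0.0961]
tool_rot: [180.0, 0.0, 138.9]
force: [-2.0, 1.9, 2.4]
grip_width: 0.0293
grasp_force: 15.0
```

```bash
python3 -m jog '[[0,0,0,0.1,0],[0,0,0,0.05,0],[0,0,0,0,0]]' && python3 -m jog '[[0.5,0,0,-0.05,0],[0.5,0,0,0,0],[0.5,0,0,0,0],[0.5,0,0,-0.3,0],[0.5,0,0,-0.9,0],[0.5,0,0,-0.9,0],[0.5,0,0,-0.9,0],[0.5,0,0,-0.9,0],[0.5,0,0,-0.9,0],[0.5,0,0,-0.9,0],[0.5,0,0,-0.9,0],[0.5,0,0,-0.4,0]]' && python3 -m jog '[[0.8,0,0,0,-0.155],[0.8,0,0,0,-0.155],[0.8,0,0,0,-0.155],[0.8,0,0,0,-0.155],[0.8,0,0,0,-0.155],[0.8,0,0,0,-0.045],[0.8,0,0,0,0]]'; python3 plan.py .6515 .1290 .24 176 .6515 .1290 .098 176
```

```text
time_s: 25.4
tool_pos: [0.5048, -0.3261, 0.0955]
tool_rot: [179.9, 0.1, 138.9]
force: [-6.4, 5.3, 17.0]
grip_width: 0.0297
grasp_force: 15.0
time_s: 26.4
tool_pos: [0.5049, -0.3265, 0.2361]
tool_rot: [180.0, 0.2, 138.9]
force: [-0.2, -0.3, -0.1]
grip_width: 0.0436
grasp_force: 0.0
time_s: 26.98
tool_pos: [0.504, -0.3256, 0.2333]
tool_rot: [180.0, 0.0, 175.9]
force: [0.1, 0.6, 0.5]
grip_width: 0.0691
grasp_force: 0.0
t 27.0 pos [ 0.504  -0.3256  0.2333] rot [180.    0.  175.9] q7 129 F [0.1 0.6 0.5] w 0.0691 g 0.0
turn -0.003 x -5.77 y 23.19 z -0.34
turn -0.000 x 0.00 y 0.00 z 7.10
```

```bash
python3 -m jog '[[0.8,-0.24,0.966,0,0],[0.8,-0.24,0.966,0,0],[0.8,-0.24,0.966,0,0],[0.8,-0.24,0.966,0,0],[0.8,-0.24,0.966,0,0],[0.8,-0.24,0.966,0,0],[0.8,-0.24,0.966,0,0],[0.8,-0.24,0.966,0,0],[0.8,-0.24,0.966,0,0],[0.8,-0.24,0.966,0,0],[0.8,-0.24,0.966,0,0],[0.8,-0.24,0.966,0,0]]' && python3 -m jog '[[0.8,-0.24,0.966,0,0],[0.8,-0.24,0.966,0,0],[0.8,-0.24,0.966,0,0],[0.8,-0.24,0.966,0,0],[0.8,-0.24,0.966,0,0],[0.8,-0.24,0.966,0,0],[0.8,-0.24,0.966,0,0],[0.8,-0.24,0.966,0,0],[0.8,-0.24,0.966,0,0],[0.8,-0.24,0.966,0,0],[0.8,-0.24,0.966,0,0],[0.8,-0.24,0.966,0,0]]' && python3 -m jog '[[0.8,0,0,0.8,0],[0.8,0,0,0.9,0],[0.8,0,0,0.9,0],[0.8,0,0,0.9,0],[0.8,0,0,0.9,0],[0.8,0,0,0.6,0],[0.8,0,0,0,0]]';python3 plan.py .6515 .129 .099 176
```

```text
time_s: 27.98
tool_pos: [0.5787, -0.0976, 0.2333]
tool_rot: [180.0, -0.0, 175.7]
force: [0.3, 0.6, -0.3]
grip_width: 0.0693
grasp_force: 0.0
time_s: 28.98
tool_pos: [0.6534, 0.1303, 0.2334]
tool_rot: [180.0, -0.0, 175.8]
force: [-0.4, 0.4, 0.3]
grip_width: 0.0696
grasp_force: 0.0
time_s: 29.57
tool_pos: [0.6513, 0.129, 0.1304]
tool_rot: [-179.9, -0.3, 175.8]
force: [-1.0, 0.3, -0.7]
grip_width: 0.0698
grasp_force: 0.0
t 29.6 pos [0.6513 0.129  0.1304] rot [-179.9   -0.3  175.8] q7 87 F [-1.   0.3 -0.7] w 0.0698 g 0.0
turn -0.004 x -0.01 y 0.00 z 1.57
```

```bash
python3 -m jog '[[0.8,0,0,0.8,0],[0.8,0,0,0.75,0],[0,0,0,0,0],[0,0,0,0,0],[0,0,0,0,0],[0,0,0,0,0],[0,0,0,0,0],[0,0,0,0,0],[0,0,0,0,0],[0,0,0,0,0],[0,0,0,0,0],[0,0,0,-0.3,0]]' 40 && python3 -m jog '[[0,0,0,-0.9,0],[0,0,0,-0.9,0],[0,0,0,-0.9,0],[0,0,0,-0.9,0],[0,0,0,-0.9,0],[0,0,0,-0.9,0],[0,0,0,-0.9,0],[0,0,0,-0.3,0],[0,0,0,0,0.155],[0,0,0,0,0.155],[0,0,0,0,0.155],[0,0,0,0,0.155]]' && python3 -m jog '[[0,0,0,0,0.155],[0,0,0,0,0.045],[0,0,0,0,0]]'; python3 plan.py .4477 -.390 .24 139 .4477 -.390 .113 139
```

```text
time_s: 30.57
tool_pos: [0.6517, 0.1287, 0.1072]
tool_rot: [-179.9, -0.2, 175.9]
force: [-0.7, 0.5, -4.5]
grip_width: 0.0294
grasp_force: 40.0
time_s: 31.57
tool_pos: [0.6521, 0.1276, 0.2393]
tool_rot: [-179.9, -0.1, 147.5]
force: [0.0, 0.1, -4.5]
grip_width: 0.0288
grasp_force: 40.0
time_s: 31.82
tool_pos: [0.6521, 0.1278, 0.2392]
tool_rot: [-179.8, -0.0, 138.8]
force: [-0.1, -0.5, -3.3]
grip_width: 0.0291
grasp_force: 40.0
t 31.8 pos [0.6521 0.1278 0.2392] rot [-179.8   -0.   138.8] q7 50 F [-0.1 -0.5 -3.3] w 0.0291 g 40.0
turn -0.004 x -9.27 y -26.24 z -0.04
turn -0.000 x 0.00 y 0.00 z 6.35
```

```bash
python3 -m jog '[[0,-0.343,-0.972,0,0],[0,-0.343,-0.972,0,0],[0,-0.343,-0.972,0,0],[0,-0.343,-0.972,0,0],[0,-0.343,-0.972,0,0],[0,-0.343,-0.972,0,0],[0,-0.343,-0.972,0,0],[0,-0.343,-0.972,0,0],[0,-0.343,-0.972,0,0],[0,-0.343,-0.972,0,0],[0,-0.343,-0.972,0,0],[0,-0.343,-0.972,0,0]]' && python3 -m jog '[[0,-0.343,-0.972,0,0],[0,-0.343,-0.972,0,0],[0,-0.343,-0.972,0,0],[0,-0.343,-0.972,0,0],[0,-0.343,-0.972,0,0],[0,-0.343,-0.972,0,0],[0,-0.343,-0.972,0,0],[0,-0.343,-0.972,0,0],[0,-0.343,-0.972,0,0],[0,-0.343,-0.972,0,0],[0,-0.343,-0.972,0,0],[0,-0.343,-0.972,0,0]]' && python3 -m jog '[[0,-0.343,-0.972,0,0],[0,-0.343,-0.972,0,0],[0,-0.343,-0.972,0,0],[0,0,0,0.4,0],[0,0,0,0.9,0],[0,0,0,0.9,0],[0,0,0,0.9,0],[0,0,0,0.9,0],[0,0,0,0.9,0],[0,0,0,0.9,0],[0,0,0,0.3,0],[0,0,0,0,0]]'; python3 -m jog '[[0,0,0,0,0]]' 15;python3 plan.py .4477 -.390 .095 139
```

```text
time_s: 32.82
tool_pos: [0.5606, -0.1034, 0.2406]
tool_rot: [180.0, -0.0, 138.9]
force: [0.4, 0.3, -3.4]
grip_width: 0.029
grasp_force: 40.0
time_s: 33.82
tool_pos: [0.4691, -0.3329, 0.2406]
tool_rot: [180.0, 0.0, 138.9]
force: [0.3, 0.1, -2.4]
grip_width: 0.0292
grasp_force: 40.0
time_s: 34.82
tool_pos: [0.4463, -0.388, 0.117]
tool_rot: [-180.0, -0.2, 138.9]
force: [0.3, 0.6, -3.4]
grip_width: 0.029
grasp_force: 40.0
time_s: 34.9
tool_pos: [0.4474, -0.3892, 0.119]
tool_rot: [-180.0, 0.0, 138.9]
force: [-0.3, 0.2, -2.9]
grip_width: 0.0294
grasp_force: 15.0
t 34.9 pos [ 0.4474 -0.3892  0.119 ] rot [-180.     0.   138.9] q7 106 F [-0.3  0.2 -2.9] w 0.0294 g 15.0
turn -0.002 x -0.04 y -0.02 z 1.20
```

```bash
python3 -m jog '[[0,0,0,0.3,0],[0,0,0,0.25,0],[0,0,0,0.2,0],[0,0,0,0.2,0],[0,0,0,0.1,0],[0,0,0,0,0]]' && python3 -m jog '[[0,0,0,0.1,0],[0,0,0,0,0]]'&& python3 -m jog '[[0,0,0,0.1,0],[0,0,0,0,0]]'
```

```text
time_s: 35.4
tool_pos: [0.4471, -0.3886, 0.097]
tool_rot: [-180.0, -0.1, 138.9]
force: [-1.1, 0.9, -2.4]
grip_width: 0.0298
grasp_force: 15.0
time_s: 35.57
tool_pos: [0.4476, -0.389, 0.0956]
tool_rot: [180.0, 0.0, 138.9]
force: [-1.6, 1.5, -2.4]
grip_width: 0.03
grasp_force: 15.0
time_s: 35.73
tool_pos: [0.4478, -0.3892, 0.0953]
tool_rot: [179.9, 0.0, 138.9]
force: [-5.1, 5.2, 9.2]
grip_width: 0.0295
grasp_force: 15.0
```

```bash
python3 -m jog '[[0,0,0,0.05,0],[0,0,0,0,0],[0.5,0,0,-0.05,0],[0.5,0,0,0,0],[0.5,0,0,0,0],[0.5,0,0,-0.3,0],[0.5,0,0,-0.9,0],[0.5,0,0,-0.9,0],[0.5,0,0,-0.9,0],[0.5,0,0,-0.9,0],[0.5,0,0,-0.9,0],[0.5,0,0,-0.9,0]]' && python3 -m jog '[[0.8,0,0,-0.9,-0.155],[0.8,0,0,-0.4,-0.155],[0.8,0,0,0,-0.155],[0.8,0,0,0,-0.155],[0.8,0,0,0,-0.155],[0.8,0,0,0,-0.045]]'; python3 plan.py .53 -.1 .24 176 .45 .19 .24 176
```

```text
time_s: 36.73
tool_pos: [0.4476, -0.3891, 0.2088]
tool_rot: [-180.0, 0.0, 138.9]
force: [-0.5, 0.2, 0.1]
grip_width: 0.0434
grasp_force: 0.0
time_s: 37.23
tool_pos: [0.4477, -0.3891, 0.2341]
tool_rot: [-180.0, 0.1, 176.1]
force: [-0.0, -0.0, -0.4]
grip_width: 0.0681
grasp_force: 0.0
t 37.2 pos [ 0.4477 -0.3891  0.2341] rot [-1.800e+02  1.000e-01  1.761e+02] q7 136 F [-0.  -0.  -0.4] w 0.0681 g 0.0
turn 0.003 x -3.10 y 14.71 z -0.30
turn -0.000 x 5.00 y 14.19 z -0.00
```

```bash
python3 -m jog '[[0.8,-0.2,0.98,0,0],[0.8,-0.2,0.98,0,0],[0.8,-0.2,0.98,0,0],[0.8,-0.2,0.98,0,0],[0.8,-0.2,0.98,0,0],[0.8,-0.2,0.98,0,0],[0.8,-0.2,0.98,0,0],[0.8,-0.2,0.98,0,0]]' && python3 -m jog '[[0.8,-0.2,0.98,0,0],[0.8,-0.2,0.98,0,0],[0.8,-0.2,0.98,0,0],[0.8,-0.2,0.98,0,0],[0.8,-0.2,0.98,0,0],[0.8,-0.2,0.98,0,0],[0.8,-0.2,0.98,0,0],[0.8,0,0,0,0]]' && python3 -m jog '[[0.8,0.36,0.98,0,0],[0.8,0.36,0.98,0,0],[0.8,0.36,0.98,0,0],[0.8,0.36,0.98,0,0],[0.8,0.36,0.98,0,0],[0.8,0.36,0.98,0,0],[0.8,0.36,0.98,0,0],[0.8,0.36,0.98,0,0],[0.8,0.36,0.98,0,0],[0.8,0.36,0.98,0,0],[0.8,0,0,0,0]]';python3 - <<'E'
from h import *
c=take("top","t3");w=take("wrist","w5")
a=cv2.resize(c["color"][110:300,180:510],(800,460))
b=cv2.resize(w["color"][0:260],(345,140))
cv2.imwrite("pics/m3.png",np.vstack([a,cv2.copyMakeBorder(b,0,0,0,455,0)])[:,:,::-1])
E
python3 plan.py
```

```text
time_s: 37.9
tool_pos: [0.4912, -0.2341, 0.2339]
tool_rot: [-180.0, 0.1, 175.8]
force: [0.5, 0.2, -0.2]
grip_width: 0.0699
grasp_force: 0.0
time_s: 38.57
tool_pos: [0.5303, -0.095, 0.2336]
tool_rot: [179.9, 0.0, 176.2]
force: [-0.4, 1.4, -0.5]
grip_width: 0.0698
grasp_force: 0.0
time_s: 39.48
tool_pos: [0.4703, 0.1045, 0.2336]
tool_rot: [179.9, -0.0, 176.1]
force: [-0.0, 0.2, -0.8]
grip_width: 0.0696
grasp_force: 0.0
t 39.6 pos [0.4715 0.1004 0.2337] rot [-180.     0.   175.9] q7 69 F [ 0.4 -0.4 -0.1] w 0.0697 g 0.0
```

View pics/m3.png

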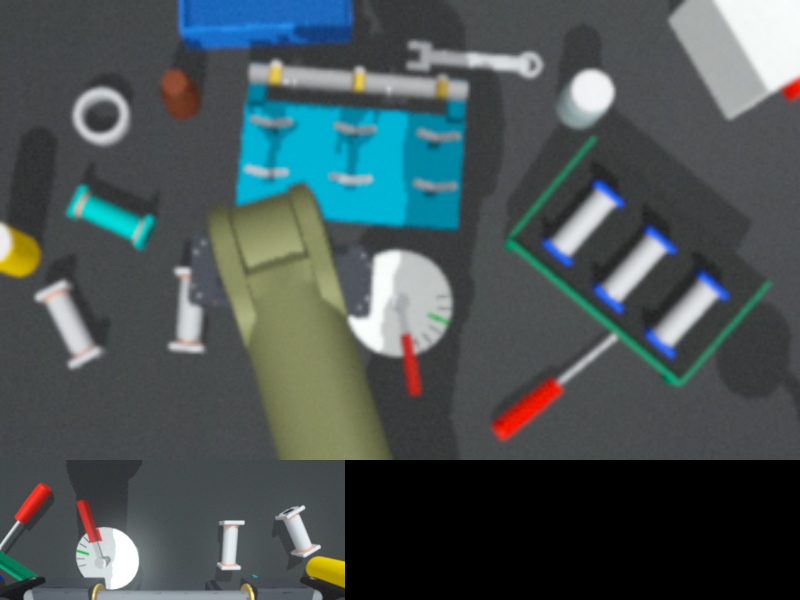

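The shelf holds all three blue spools flat, the cradles are empty, the lever is shut and both fresh spools are in place. In the full wrist image, fresh B is near (428,158) and fresh A near (552,130).

```bash
cat > seg.py <<'E'
import sys
from h import *
np.set_printoptions(precision=4,suppress=True)
# seg.py file u0 v0 u1 v1 zlo zhi: height-filtered points in a window -> min-area box in the plane
f,*a=sys.argv[1:];u0,v0,u1,v1=map(int,a[:4]);lo,hi=map(float,a[4:6]);c=ld(f)
pts=[]
for v in range(v0,v1):
    for u in range(u0,u1):
        z=c["range_z"][v,u]
        if z>0:
            p=c["W"][:3,:3]@(ray(c,u,v)*z)+c["W"][:3,3]
            if lo<p[2]<hi: pts.append(p)
pts=np.array(pts);r=cv2.minAreaRect((pts[:,:2]*1000).astype(np.float32))
q=pts[:,:2]-pts[:,:2].mean(0);w,V=np.linalg.eigh(q.T@q);d=V[:,1]*np.sign(V[0,1])
print(f,len(pts),"box c",np.array(r[0])/1000,"size mm",r[1],"ang",r[2],"mean",pts.mean(0),"pca yaw",np.degrees(np.arctan2(d[1],d[0])),"ztop",np.percentile(pts[:,2],[50,98]))
E
python3 seg.py w5 390 105 470 205 .012 .06; python3 seg.py w5 505 75 600 180 .012 .06; python3 seg.py top0 252 228 274 275 .015 .06;python3 seg.py top0 192 222 224 266 .015 .06
```

```text
w5 2684 box c [0.4516 0.2309] size mm (42.88975524902344, 104.74655151367188) ang 86.56356811523438 mean [0.4511 0.2273 0.0344] pca yaw -3.2546009773388693 ztop [0.0351 0.0431]
w5 3108 box c [0.432  0.3845] size mm (105.73263549804688, 42.51738739013672) ang 28.842222213745117 mean [0.4323 0.3795 0.0326] pca yaw 28.068992531615837 ztop [0.0343 0.0431]
top0 365 box c [0.4098 0.2158] size mm (41.2542610168457, 104.99869537353516) ang 87.39388275146484 mean [0.4103 0.2156 0.0348] pca yaw -3.2028344165032494 ztop [0.0348 0.0461]
top0 378 box c [0.4314 0.3823] size mm (105.49519348144531, 42.75920486450195) ang 27.902307510375977 mean [0.431  0.3819 0.0343] pca yaw 28.678431547332746 ztop [0.0345 0.0457]
```

```bash
python3 plan.py .451 .2295 .24 176.7 .451 .2295 .06 176.7
```

```text
t 39.6 pos [0.4715 0.1004 0.2337] rot [-180.     0.   175.9] q7 69 F [ 0.4 -0.4 -0.1] w 0.0697 g 0.0
turn -0.019 x 1.40 y 6.39 z -0.31
turn -0.000 x 0.00 y 0.00 z 9.00
```

```bash
python3 -m jog '[[0.8,0.2,0.91,0,-0.02],[0.8,0.2,0.91,0,0],[0.8,0.2,0.91,0,0],[0.8,0.2,0.91,0,0],[0.8,0.2,0.91,0,0],[0.8,0.2,0.91,0,0],[0.8,0.2,0.91,0,0],[0.8,0,0,0,0],[0.8,0,0,0,0]]'
python3 - <<'E'
from h import *
take("wrist","w6")
E
python3 seg.py w6 200 60 420 235 .012 .06; python3 plan.py .451 .2295 .06 176.7
```

```text
time_s: 40.33
tool_pos: [0.4512, 0.2294, 0.2334]
tool_rot: [-180.0, 0.0, 176.8]
force: [0.1, -0.8, 0.4]
grip_width: 0.0695
grasp_force: 0.0
w6 2501 box c [0.449  0.2801] size mm (107.02352905273438, 148.6663360595703) ang 2.911081075668335 mean [0.4497 0.2343 0.0347] pca yaw -14.894908395815554 ztop [0.0352 0.043 ]
t 40.4 pos [0.4515 0.2283 0.2335] rot [-179.9    0.   176.7] q7 57 F [0.6 0.5 0.6] w 0.0696 g 0.0
turn -0.001 x 0.03 y 0.06 z 8.68
```

```bash
python3 seg.py w6 250 60 385 235 .012 .06; python3 -m jog '[[0.8,0,0,0.9,0],[0.8,0,0,0.9,0],[0.8,0,0,0.9,0],[0.8,0,0,0.9,0],[0.8,0,0,0.9,0],[0.8,0,0,0.9,0],[0.8,0,0,0.9,0],[0.8,0,0,0.9,0],[0.8,0,0,0.8,0],[0.8,0,0,0,0]]'; python3 plan.py .451 .2295 .025 176.7
```

```text
w6 2439 box c [0.4512 0.2313] size mm (41.82032775878906, 104.2618637084961) ang 87.08533477783203 mean [0.451  0.2315 0.035 ] pca yaw -3.401544578650354 ztop [0.0353 0.043 ]
time_s: 41.22
tool_pos: [0.4496, 0.2265, 0.0709]
tool_rot: [-179.8, -0.2, 176.6]
force: [-0.9, -1.0, 0.2]
grip_width: 0.0695
grasp_force: 0.0
t 41.2 pos [0.4496 0.2265 0.0709] rot [-179.8   -0.2  176.6] q7 62 F [-0.9 -1.   0.2] w 0.0695 g 0.0
turn -0.003 x -0.06 y 0.16 z 2.30
```

```bash
python3 -m jog '[[0.8,-0.05,0.2,0.8,0],[0.8,0,0,0.8,0],[0.8,0,0,0.65,0],[0.8,0,0,0,0],[0,0,0,0,0],[0,0,0,0,0],[0,0,0,0,0],[0,0,0,0,0],[0,0,0,0,0],[0,0,0,0,0],[0,0,0,0,0],[0,0,0,0,0]]' 40 && python3 -m jog '[[0,0,0,0,0],[0,0,0,-0.2,0],[0,0,0,0,0]]'; python3 plan.py
```

```text
time_s: 42.22
tool_pos: [0.4523, 0.2325, 0.0289]
tool_rot: [-179.9, -0.0, 176.7]
force: [-1.0, -3.6, 5.0]
grip_width: 0.0289
grasp_force: 40.0
time_s: 42.47
tool_pos: [0.4521, 0.234, 0.0327]
tool_rot: [180.0, 0.0, 176.7]
force: [-0.7, 0.4, -3.7]
grip_width: 0.0291
grasp_force: 40.0
t 42.5 pos [0.4521 0.234  0.0327] rot [180.    0.  176.7] q7 63 F [-0.7  0.4 -3.7] w 0.0291 g 40.0
```

```bash
python3 -m jog '[[0,0,0,-0.9,0],[0,0,0,-0.9,0],[0,0,0,-0.9,0],[0,0,0,-0.9,0],[0,0,0,-0.9,0],[0,0,0,-0.9,0],[0,0,0,-0.9,0],[0,0,0,-0.9,0],[0,0,0,-0.9,0],[0,0,0,-0.9,0],[0,0,0,-0.9,0],[0,0,0,0,0]]'; python3 plan.py .6445 .0252 .24 176 .6445 .0252 .125 176
```

```text
time_s: 43.47
tool_pos: [0.4536, 0.2349, 0.2337]
tool_rot: [179.7, 0.2, 176.7]
force: [1.4, -0.2, -3.0]
grip_width: 0.0291
grasp_force: 40.0
t 43.5 pos [0.4536 0.2349 0.2337] rot [179.7   0.2 176.7] q7 57 F [ 1.4 -0.2 -3. ] w 0.0291 g 40.0
turn 0.016 x -10.25 y -9.80 z -0.31
turn -0.000 x 0.00 y 0.00 z 5.75
```

```bash
python3 -m jog '[[0,-0.93,-0.89,0,0.016],[0,-0.93,-0.89,0,0],[0,-0.93,-0.89,0,0],[0,-0.93,-0.89,0,0],[0,-0.93,-0.89,0,0],[0,-0.93,-0.89,0,0],[0,-0.93,-0.89,0,0],[0,-0.93,-0.89,0,0],[0,-0.93,-0.89,0,0],[0,-0.93,-0.89,0,0],[0,-0.93,-0.89,0,0],[0,0,0,0,0]]' && python3 -m jog '[[0,0,0,0.8,0],[0,0,0,0.8,0],[0,0,0,0.8,0],[0,0,0,0.8,0],[0,0,0,0.8,0],[0,0,0,0.5,0],[0,0,0,0,0],[0,0,0,0,0]]'; python3 plan.py .6445 .0252 .103 176;python3 - <<'E'
from h import *
c=take("wrist","w7");d=take("scene","s7");
b=cv2.resize(c["color"][60:260,180:500],(640,400));a=cv2.resize(d["color"][100:260,220:380],(480,480))
cv2.imwrite("pics/m7.png",np.hstack([cv2.copyMakeBorder(b,0,80,0,0,0),a])[:,::1,::-1][:, :1120]);
x=cv2.imread("pics/m7.png");cv2.imwrite("pics/m7.png",cv2.resize(x,(800,343)))
E
```

```text
time_s: 44.47
tool_pos: [0.6446, 0.0181, 0.2284]
tool_rot: [-179.7, 0.0, 175.6]
force: [-0.9, -0.4, -3.6]
grip_width: 0.029
grasp_force: 40.0
time_s: 45.13
tool_pos: [0.6422, 0.0243, 0.1395]
tool_rot: [-180.0, -0.1, 176.0]
force: [1.1, 0.1, -2.2]
grip_width: 0.0288
grasp_force: 40.0
t 45.1 pos [0.6422 0.0243 0.1395] rot [-1.80e+02 -1.00e-01  1.76e+02] q7 93 F [ 1.1  0.1 -2.2] w 0.0288 g 40.0
turn 0.000 x -0.11 y 0.05 z 1.82
```

View pics/m7.png

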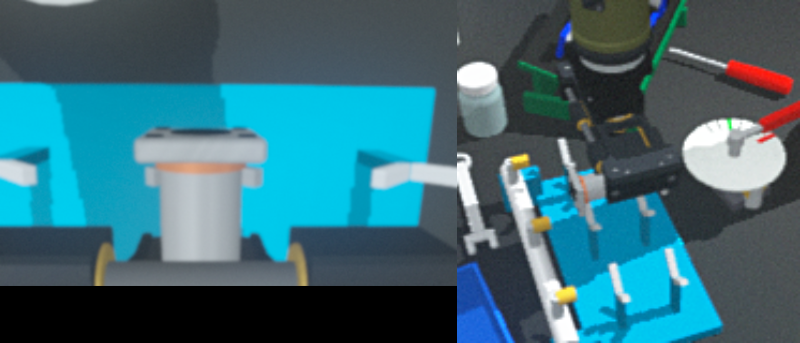

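The spool is level and centred above the middle cradle's forks, so I'll lower it.

```bash
python3 -m jog '[[0,-0.1,0.05,0.4,0],[0,0,0,0.4,0],[0,0,0,0.4,0],[0,0,0,0.2,0],[0,0,0,0.1,0],[0,0,0,0,0],[0,0,0,0,0]]' 20 && python3 -m jog '[[0,0,0,0.1,0],[0,0,0,0,0]]'&& python3 -m jog '[[0,0,0,0.1,0],[0,0,0,0,0]]'
```

```text
time_s: 45.82
tool_pos: [0.645, 0.0248, 0.1105]
tool_rot: [-180.0, 0.0, 176.0]
force: [1.2, -0.5, -3.5]
grip_width: 0.0293
grasp_force: 20.0
time_s: 45.98
tool_pos: [0.645, 0.0249, 0.1087]
tool_rot: [180.0, 0.0, 176.0]
force: [0.0, -0.0, -3.9]
grip_width: 0.0294
grasp_force: 20.0
time_s: 46.15
tool_pos: [0.6448, 0.0249, 0.1064]
tool_rot: [180.0, -0.0, 176.0]
force: [0.2, -0.2, -2.9]
grip_width: 0.0294
grasp_force: 20.0
```

```bash
python3 -m jog '[[0,0,0,0.1,0],[0,0,0,0,0]]' && python3 -m jog '[[0,0,0,0.08,0],[0,0,0,0,0]]'&& python3 -m jog '[[0,0,0,0.05,0],[0,0,0,0,0]]'
```

```text
time_s: 46.32
tool_pos: [0.6447, 0.025, 0.1042]
tool_rot: [180.0, -0.0, 176.0]
force: [0.6, -0.1, -3.3]
grip_width: 0.0294
grasp_force: 20.0
time_s: 46.48
tool_pos: [0.6451, 0.025, 0.1032]
tool_rot: [180.0, 0.0, 176.0]
force: [-0.7, 0.2, -1.5]
grip_width: 0.0293
grasp_force: 20.0
time_s: 46.65
tool_pos: [0.6452, 0.0251, 0.103]
tool_rot: [180.0, 0.0, 176.0]
force: [-2.2, 0.1, 4.0]
grip_width: 0.0294
grasp_force: 20.0
```

```bash
python3 -m jog '[[0.5,0,0,-0.03,0],[0.5,0,0,0,0],[0.5,0,0,0,0],[0.5,0,0,-0.3,0],[0.5,0,0,-0.9,0],[0.5,0,0,-0.9,0],[0.5,0,0,-0.9,0],[0.5,0,0,-0.9,0],[0.5,0,0,-0.9,0],[0.5,0,0,-0.9,0],[0.5,0,0,-0.9,0],[0.5,0,0,0,0]]' && python3 -m jog '[[0.8,0,0,0,-0.155],[0.8,0,0,0,-0.155],[0.8,0,0,0,-0.155],[0.8,0,0,0,-0.155],[0.8,0,0,0,-0.08],[0.8,0,0,0,0]]'; python3 plan.py .4315 .383 .24 208
python3 - <<'E'
from h import *
c=ld("top0");print("can",at_z(c,180,209,.15),depth(c,180,209))
E
python3 seg.py top0 165 198 200 228 .1 .2;python3 seg.py top0 205 180 246 215 .012 .06
```

```text
time_s: 47.65
tool_pos: [0.647, 0.0245, 0.2392]
tool_rot: [179.9, 0.4, 176.0]
force: [0.5, -0.1, 0.7]
grip_width: 0.0434
grasp_force: 0.0
time_s: 48.15
tool_pos: [0.6447, 0.0248, 0.2341]
tool_rot: [180.0, -0.0, -152.4]
force: [-0.7, -0.8, -0.0]
grip_width: 0.0683
grasp_force: 0.0
t 48.1 pos [0.6447 0.0248 0.2341] rot [ 180.    -0.  -152.4] q7 121 F [-0.7 -0.8 -0. ] w 0.0683 g 0.0
turn -0.010 x 1.00 y 20.82 z -0.30
can [0.52389327 0.44458069 0.15      ] [0.52382125 0.4444176  0.15060873]
top0 320 box c [0.5207 0.4563] size mm (50.1033821105957, 52.18388366699219) ang 83.09830474853516 mean [0.5194 0.4526 0.1424] pca yaw 54.33614619896356 ztop [0.1479 0.1549]
top0 356 box c [0.5592 0.3383] size mm (103.26251983642578, 65.25423431396484) ang 64.62102508544922 mean [0.5691 0.3326 0.0343] pca yaw 65.68215000906753 ztop [0.0344 0.046 ]
```

```bash
python3 -m jog '[[0.8,0.048,0.99,0,0],[0.8,0.048,0.99,0,0],[0.8,0.048,0.99,0,0],[0.8,0.048,0.99,0,0],[0.8,0.048,0.99,0,0],[0.8,0.048,0.99,0,0],[0.8,0.048,0.99,0,0],[0.8,0.048,0.99,0,0],[0.8,0.048,0.99,0,0],[0.8,0.048,0.99,0,0],[0.8,0.048,0.99,0,0],[0.8,0.048,0.99,0,0]]' && python3 -m jog '[[0.8,0.048,0.99,0,0],[0.8,0.048,0.99,0,0],[0.8,0.048,0.99,0,0],[0.8,0.048,0.99,0,0],[0.8,0.048,0.99,0,0],[0.8,0.048,0.99,0,0],[0.8,0.048,0.99,0,0],[0.8,0.048,0.99,0,0],[0.8,0.048,0.99,0,0],[0.8,0,0,0,0],[0.8,0,0,0,0],[0.8,0,0,0,0]]'
python3 - <<'E'
from h import *
take("wrist","w8")
E
python3 seg.py w8 250 60 385 235 .012 .06; python3 plan.py .4315 .383 .07 208
```

```text
time_s: 49.15
tool_pos: [0.5243, 0.231, 0.2343]
tool_rot: [180.0, -0.0, -152.7]
force: [1.1, -0.0, 0.4]
grip_width: 0.0694
grasp_force: 0.0
time_s: 50.15
tool_pos: [0.4357, 0.3834, 0.2343]
tool_rot: [-179.9, -0.0, -152.6]
force: [0.6, -0.1, 0.6]
grip_width: 0.0697
grasp_force: 0.0
w8 2422 box c [0.4317 0.3856] size mm (104.72827911376953, 41.58407974243164) ang 28.6777400970459 mean [0.4312 0.3854 0.0349] pca yaw 28.408557868602813 ztop [0.0352 0.043 ]
t 50.2 pos [0.436  0.3831 0.2344] rot [-179.9    0.  -152.7] q7 76 F [-0.2  0.1 -0.4] w 0.0696 g 0.0
turn -0.015 x 0.20 y 0.10 z 8.22
```

```bash
python3 -m jog '[[0.8,0.14,0.19,0.9,-0.024],[0.8,0,0,0.9,0],[0.8,0,0,0.9,0],[0.8,0,0,0.9,0],[0.8,0,0,0.9,0],[0.8,0,0,0.9,0],[0.8,0,0,0.9,0],[0.8,0,0,0.9,0],[0.8,0,0,0.9,0],[0.8,0,0,0,0],[0.8,0,0,0,0]]'; python3 plan.py .4317 .385 .027 208.4
```

```text
time_s: 51.12
tool_pos: [0.4312, 0.385, 0.072]
tool_rot: [-179.9, -0.1, -151.6]
force: [-0.1, -0.4, 0.4]
grip_width: 0.0692
grasp_force: 0.0
t 51.1 pos [0.4312 0.385  0.072 ] rot [-1.799e+02 -1.000e-01 -1.516e+02] q7 79 F [-0.1 -0.4  0.4] w 0.0692 g 0.0
turn 0.001 x -0.02 y -0.01 z 2.25
```

```bash
python3 -m jog '[[0.8,0,0,0.8,0],[0.8,0,0,0.8,0],[0.8,0,0,0.6,0],[0.8,0,0,0,0],[0,0,0,0,0],[0,0,0,0,0],[0,0,0,0,0],[0,0,0,0,0],[0,0,0,0,0],[0,0,0,0,0],[0,0,0,0,0],[0,0,0,0,0]]' 40 && python3 -m jog '[[0,0,0,0,0],[0,0,0,-0.2,0],[0,0,0,-0.9,0],[0,0,0,-0.9,0],[0,0,0,-0.9,0],[0,0,0,-0.9,0],[0,0,0,-0.9,0],[0,0,0,-0.9,0],[0,0,0,-0.9,0],[0,0,0,-0.9,0],[0,0,0,-0.9,0],[0,0,0,-0.9,0]]' && python3 -m jog '[[0,0,0,-0.5,0.15],[0,0,0,0,0.15],[0,0,0,0,0.15],[0,0,0,0,0.15],[0,0,0,0,0.12],[0,0,0,0,0]]'; python3 plan.py .652 .1296 .24 176 .652 .1296 .125 176
```

```text
time_s: 52.12
tool_pos: [0.4313, 0.3861, 0.0288]
tool_rot: [-180.0, 0.0, -151.4]
force: [-1.0, -0.5, 2.4]
grip_width: 0.0293
grasp_force: 40.0
time_s: 53.12
tool_pos: [0.43, 0.3864, 0.2128]
tool_rot: [180.0, -0.1, -151.4]
force: [0.6, 0.4, -3.2]
grip_width: 0.0289
grasp_force: 40.0
time_s: 53.62
tool_pos: [0.4301, 0.3865, 0.2219]
tool_rot: [-180.0, -0.1, 176.1]
force: [0.6, 0.2, -3.6]
grip_width: 0.029
grasp_force: 40.0
t 53.6 pos [0.4301 0.3865 0.2219] rot [-1.800e+02 -1.000e-01  1.761e+02] q7 45 F [ 0.6  0.2 -3.6] w 0.0290 g 40.0
turn 0.001 x -11.96 y -12.04 z -0.91
turn -0.000 x 0.00 y 0.00 z 5.75
```

```bash
python3 -m jog '[[0,0,0,-0.9,0],[0,-0.92,-0.925,0,0],[0,-0.92,-0.925,0,0],[0,-0.92,-0.925,0,0],[0,-0.92,-0.925,0,0],[0,-0.92,-0.925,0,0],[0,-0.92,-0.925,0,0],[0,-0.92,-0.925,0,0],[0,-0.92,-0.925,0,0],[0,-0.92,-0.925,0,0],[0,-0.92,-0.925,0,0],[0,-0.92,-0.925,0,0]]' && python3 -m jog '[[0,-0.92,-0.925,0,0],[0,-0.92,-0.925,0,0],[0,0,0,0,0],[0,0,0,0.8,0],[0,0,0,0.8,0],[0,0,0,0.8,0],[0,0,0,0.8,0],[0,0,0,0.8,0],[0,0,0,0.8,0],[0,0,0,0,0],[0,0,0,0,0]]'; python3 plan.py .652 .1296 .103 176;python3 - <<'E'
from h import *
c=take("wrist","w9");d=take("scene","s9");
b=cv2.resize(c["color"][60:260,180:500],(457,286));a=cv2.resize(d["color"][100:260,220:380],(343,343))
cv2.imwrite("pics/m9.png",np.hstack([cv2.copyMakeBorder(b,0,57,0,0,0),a])[:,:,::-1])
E
```

```text
time_s: 54.62
tool_pos: [0.6194, 0.1693, 0.24]
tool_rot: [180.0, -0.1, 176.4]
force: [0.8, 0.9, -3.7]
grip_width: 0.029
grasp_force: 40.0
time_s: 55.53
tool_pos: [0.6524, 0.1309, 0.1434]
tool_rot: [-180.0, -0.2, 176.3]
force: [0.9, 0.0, -1.9]
grip_width: 0.0289
grasp_force: 40.0
t 55.5 pos [0.6524 0.1309 0.1434] rot [-180.    -0.2  176.3] q7 82 F [ 0.9  0.  -1.9] w 0.0289 g 40.0
turn 0.006 x 0.01 y -0.07 z 2.02
```

View pics/m9.png

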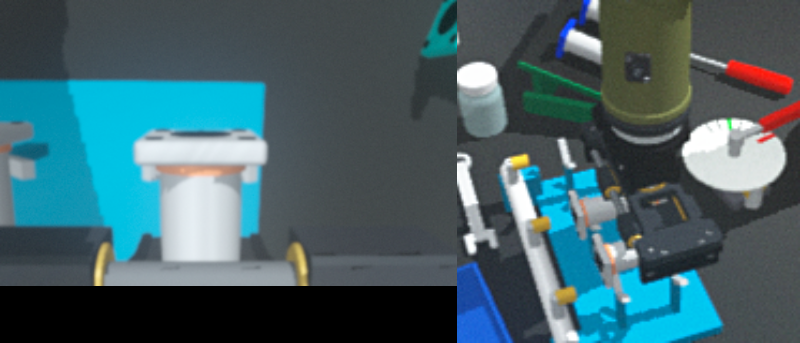

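Both forks show either side of the tube, with about 1.4 mm of correction to make. The middle spool is seated, so I'll lower this one.

```bash
python3 -m jog '[[0,0,-0.07,0.4,0],[0,0,0,0.4,0],[0,0,0,0.4,0],[0,0,0,0.3,0],[0,0,0,0.2,0],[0,0,0,0,0],[0,0,0,0,0]]' 20 && python3 -m jog '[[0,0,0,0.12,0],[0,0,0,0,0]]'&& python3 -m jog '[[0,0,0,0.1,0],[0,0,0,0,0]]' && python3 -m jog '[[0,0,0,0.06,0],[0,0,0,0,0]]'
```

```text
time_s: 56.22
tool_pos: [0.6532, 0.1292, 0.1102]
tool_rot: [-180.0, -0.0, 176.2]
force: [-0.9, 0.4, -1.8]
grip_width: 0.0299
grasp_force: 20.0
time_s: 56.38
tool_pos: [0.6535, 0.1292, 0.1082]
tool_rot: [180.0, 0.0, 176.2]
force: [-0.3, 0.8, -3.3]
grip_width: 0.0298
grasp_force: 20.0
time_s: 56.55
tool_pos: [0.6533, 0.1292, 0.1061]
tool_rot: [180.0, -0.0, 176.2]
force: [0.0, -0.0, -3.3]
grip_width: 0.0291
grasp_force: 20.0
time_s: 56.72
tool_pos: [0.6533, 0.1292, 0.1048]
tool_rot: [180.0, -0.0, 176.2]
force: [0.2, -0.4, -3.3]
grip_width: 0.0295
grasp_force: 20.0
```

```bash
python3 -m jog '[[0,0,0,0.08,0],[0,0,0,0,0]]'&& python3 -m jog '[[0,0,0,0.06,0],[0,0,0,0,0]]'
```

```text
time_s: 56.88
tool_pos: [0.6536, 0.1295, 0.1036]
tool_rot: [180.0, 0.0, 176.2]
force: [1.0, 0.4, -1.8]
grip_width: 0.0295
grasp_force: 20.0
time_s: 57.05
tool_pos: [0.6537, 0.1296, 0.1032]
tool_rot: [179.9, 0.0, 176.2]
force: [-0.7, -0.1, 3.0]
grip_width: 0.0296
grasp_force: 20.0
```

```bash
python3 -m jog '[[0.5,0,0,-0.03,0],[0.5,0,0,0,0],[0.5,0,0,0,0],[0.5,0,0,-0.3,0],[0.5,0,0,-0.9,0],[0.5,0,0,-0.9,0],[0.5,0,0,-0.9,0],[0.5,0,0,-0.9,0],[0.5,0,0,-0.9,0],[0.5,0,0,-0.9,0],[0.5,0,0,-0.9,0],[0.5,0,0,0,0]]' && python3 -m jog '[[1,0,0,0,0.155],[1,0,0,0,0.155],[1,0,0,0,0.155],[1,0,0,0,0.155],[1,0,0,0,0.155],[1,0,0,0,0.155],[1,0,0,0,0.155],[1,0,0,0,0.155],[1,0,0,0,0.155],[1,0,0,0,0.155],[1,0,0,0,0.155],[1,0,0,0,0.155]]' && python3 -m jog '[[1,0,0,0,0.155],[1,0,0,0,0]]'; python3 plan.py .449 -.022 .24 85 .449 -.022 .079 85 .452 -.0525 .079 85 .4609 -.0723 .079 85 .4694 -.0822 .079 85 .475 -.087 .079 85
```

```text
time_s: 58.05
tool_pos: [0.6554, 0.1291, 0.2396]
tool_rot: [179.9, 0.4, 176.2]
force: [0.9, -0.3, 0.5]
grip_width: 0.0437
grasp_force: 0.0
time_s: 59.05
tool_pos: [0.6531, 0.1291, 0.2342]
tool_rot: [-180.0, 0.0, 92.1]
force: [-0.7, -0.4, -0.1]
grip_width: 0.0868
grasp_force: 0.0
time_s: 59.22
tool_pos: [0.6532, 0.1291, 0.2342]
tool_rot: [-180.0, 0.0, 85.3]
force: [0.5, 0.3, -0.7]
grip_width: 0.0872
grasp_force: 0.0
t 59.2 pos [0.6532 0.1291 0.2342] rot [-180.     0.    85.3] q7 -4 F [ 0.5  0.3 -0.7] w 0.0872 g 0.0
turn 0.007 x -8.42 y -9.51 z -0.29
turn -0.000 x 0.00 y 0.00 z 8.05
turn -0.000 x -1.51 y 0.28 z -0.00
turn -0.000 x -0.95 y 0.53 z -0.00
turn -0.000 x -0.46 y 0.47 z -0.00
turn -0.000 x -0.21 y 0.30 z -0.00
```

```bash
python3 -m jog '[[1,-0.84,-0.95,0,0],[1,-0.84,-0.95,0,0],[1,-0.84,-0.95,0,0],[1,-0.84,-0.95,0,0],[1,-0.84,-0.95,0,0],[1,-0.84,-0.95,0,0],[1,-0.84,-0.95,0,0],[1,-0.84,-0.95,0,0],[1,-0.84,-0.95,0,0],[1,-0.84,-0.95,0,0],[1,0,0,0,0],[1,0,0,0,0]]'; python3 plan.py .449 -.022 .079 85
python3 - <<'E'
from h import *
take("top","t5")
E
python3 seg.py t5 276 145 306 200 .085 .14;python3 seg.py t5 311 145 342 200 .085 .14
```

```text
time_s: 60.22
tool_pos: [0.4503, -0.0238, 0.235]
tool_rot: [179.9, -0.2, 85.6]
force: [1.5, 0.9, 0.3]
grip_width: 0.087
grasp_force: 0.0
t 60.2 pos [ 0.4503 -0.0238  0.235 ] rot [179.9  -0.2  85.6] q7 -14 F [1.5 0.9 0.3] w 0.0870 g 0.0
turn 0.013 x 0.09 y -0.07 z 7.80
t5 438 box c [0.6529 0.1282] size mm (51.89820861816406, 105.40780639648438) ang 85.83010864257812 mean [0.6524 0.1285 0.1071] pca yaw -4.858382576552704 ztop [0.108  0.1195]
t5 454 box c [0.6595 0.0233] size mm (51.62367248535156, 138.25624084472656) ang 87.40497589111328 mean [0.6453 0.0243 0.1067] pca yaw -4.575382149248962 ztop [0.1077 0.1202]
```

```bash
python3 -m jog '[[1,0.1,-0.05,0.8,0.012],[1,0,0,0.8,0],[1,0,0,0.8,0],[1,0,0,0.8,0],[1,0,0,0.8,0],[1,0,0,0.8,0],[1,0,0,0.8,0],[1,0,0,0.8,0],[1,0,0,0.8,0],[1,0,0,0.5,0],[1,0,0,0,0]]' && python3 -m jog '[[1,-0.25,0.04,0,0],[1,-0.25,0.04,0,0],[1,-0.25,0.05,0,0],[1,-0.25,0.05,0,0],[1,-0.25,0.05,0,0],[1,-0.25,0.05,0,0],[1,0,0,0,0]]';python3 plan.py .452 -.0525 .079 85 .4609 -.0723 .079 85 .4694 -.0822 .079 85
```

```text
time_s: 61.18
tool_pos: [0.4489, -0.0213, 0.0787]
tool_rot: [-179.8, 0.3, 85.1]
force: [0.1, 0.5, -0.5]
grip_width: 0.0871
grasp_force: 0.0
time_s: 61.77
tool_pos: [0.4535, -0.0526, 0.0814]
tool_rot: [179.9, -0.0, 84.9]
force: [0.3, 1.9, 0.6]
grip_width: 0.0873
grasp_force: 0.7
t 61.8 pos [ 0.4535 -0.0526  0.0814] rot [179.9  -0.   84.9] q7 3 F [0.3 1.9 0.6] w 0.0873 g 0.7
turn -0.002 x -0.00 y -0.08 z 0.12
turn -0.000 x -0.95 y 0.53 z -0.00
turn -0.000 x -0.46 y 0.47 z -0.00
```

```bash
python3 -m jog '[[1,-0.24,0.12,0.02,0],[1,-0.24,0.12,0.02,0],[1,-0.24,0.12,0.02,0],[1,-0.23,0.12,0.02,0],[1,-0.15,0.15,0,0],[1,-0.15,0.15,0,0],[1,-0.15,0.15,0,0],[1,0,0,0,0]]'
python3 - <<'E'
from h import *
c=take("wrist","w10");crop(c,120,40,520,340,2,"w10c")
E
python3 plan.py .475 -.087 .079 85
```

```text
time_s: 62.43
tool_pos: [0.4691, -0.0825, 0.079]
tool_rot: [-180.0, 0.1, 84.9]
force: [-1.5, 1.2, 0.0]
grip_width: 0.0866
grasp_force: 0.6
t 62.5 pos [ 0.469  -0.0825  0.079 ] rot [1.80e+02 1.00e-01 8.49e+01] q7 11 F [-0.3  0.5  0.2] w 0.0869 g 0.5
turn -0.002 x -0.20 y 0.32 z 0.00
```

View pics/w10c.png

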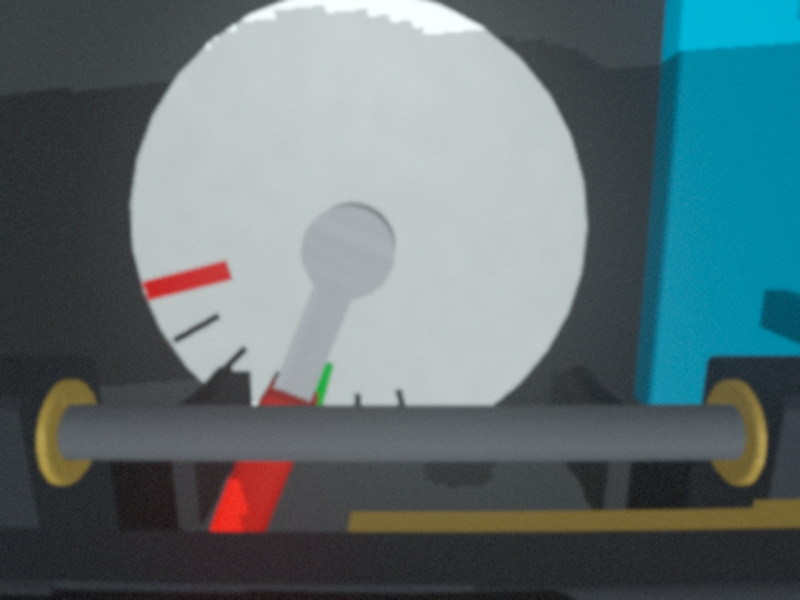

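Run:
```python
from h import *
c=ld("w10");P=lambda u,v:(120+u/2-.25,40+v/2-.25)
f=lambda p,q:round(float(np.degrees(np.arctan2(*(q-p)[1::-1]))),1)
h=at_z(c,*P(349,250),.087)
print(h,depth(c,*P(349,250)),depth(c,*P(300,370)),depth(c,*P(250,495)))
print("lever",f(h,at_z(c,*P(254,490),.087)),f(h,at_z(c,*P(300,375),depth(c,*P(300,370))[2])))
A=np.array([.4617,-.0328,0])
for p in [(329,365),(322,398)]: print("green",f(A,at_z(c,*P(*p),.052)))
for p in [(147,291),(230,269)]: print("red",f(A,at_z(c,*P(*p),.052)))
```

```text
[ 0.46120818 -0.0336168   0.087     ] [ 0.46112651 -0.03371863  0.08617624] [ 0.44495943 -0.06349582  0.08153184] [ 0.42872606 -0.09436238  0.08726894]
lever -117.7 -117.8
green -109.3
green -109.1
red -169.7
red -169.1
```

```bash
python3 -m jog '[[1,-0.04,0.11,0,0],[1,-0.04,0.12,0,0],[1,-0.04,0.12,0,0],[1,0,0,0,0],[1,0,0,0,0]]' && python3 -m jog '[[1,0.1,-0.3,0,0],[1,0.1,-0.3,0,0],[1,0,0,-0.9,0],[1,0,0,-0.9,0],[1,0,0,-0.9,0],[1,0,0,-0.9,0],[1,0.9,0,-0.5,0],[1,0.9,0,0,0],[1,0.9,0,0,0],[1,0,0,0,0],[1,0,0,0,0],[1,0,0,0,0]]';python3 - <<'E'
from h import *
c=take("wrist","w11");i=np.argwhere((c["color"][:,:,0]>150)&(c["color"][:,:,1]<90));
A=at_z(c,0,0,0)*0+[.4614,-.0332,.052]
p=np.linalg.inv(c["W"])@np.r_[A,1];x=p[:2]/p[2];u=(x*(1+c["k1"]*(x@x)))*c["mtx"][0,0]+c["mtx"][:2,2];print(u)
a,b=map(int,u);a0,b0=max(a-100,0),max(b-75,0);print(a0,b0)
crop(c,a0,b0,a0+200,b0+150,4,"w11c")
print(env.get_obs()["tool_pos"])
E
```

```text
time_s: 62.9
tool_pos: [0.4756, -0.0848, 0.0791]
tool_rot: [-180.0, 0.1, 84.9]
force: [-2.9, -1.3, -0.1]
grip_width: 0.0872
grasp_force: 1.2
time_s: 63.9
tool_pos: [0.4689, -0.0258, 0.1613]
tool_rot: [179.9, -0.0, 84.9]
force: [0.3, -1.1, -0.2]
grip_width: 0.0868
grasp_force: 0.0
[312.65265337 210.36611023]
212 135
[ 0.46882186 -0.02622752  0.16121957]
```

View pics/w11c.png

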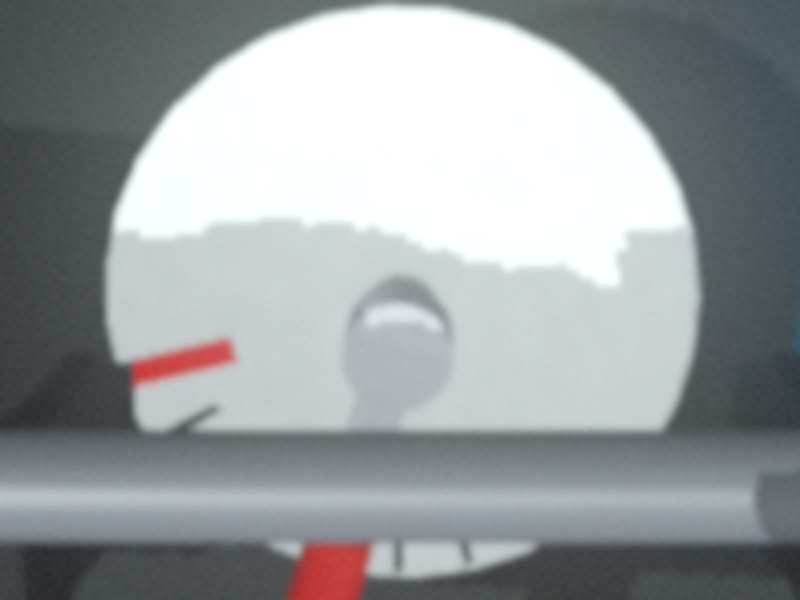

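No views left, so I'll finish the lever angle numerically: dial circle fit, lever line fit and mark angles from a higher view like w1.

```bash
python3 -m jog '[[1,-0.8,0,-0.9,0],[1,-0.8,0,-0.9,0],[1,-0.8,0,-0.9,0],[1,-0.8,0,-0.9,0],[1,0,0,-0.4,0],[1,0,0,0,0],[1,0,0,0,0],[1,0,0,0,0]]'
cat > val.py <<'E'
import sys
from h import *
def an(f):
    c=ld(f);im=c["color"].astype(int);r,g,b=im[...,0],im[...,1],im[...,2];rz=c["range_z"]
    V,U=np.mgrid[0:400,0:640];P={}
    ang=lambda q,a:np.degrees(np.arctan2(q[1]-a[1],q[0]-a[0]))
    def pts(mask,z=None):
        return np.array([at_z(c,u,v,z) if z else depth(c,u,v) for u,v in zip(U[mask],V[mask])])
    near=np.zeros((400,640),bool);near[0:250,:]=1
    red=(r>110)&(g<90)&(b<90)&near; grn=(g>120)&(r<110)&(b<120)&near; gray=(abs(r-g)<25)&(r>115)&near
    D=pts(gray);D=D[(abs(D[:,2]-.052)<.006)&(np.hypot(D[:,0]-.4614,D[:,1]+.033)<.08)]
    hull=cv2.convexHull((D[:,:2]*1e4).astype(np.int32));ctr,rad=cv2.minEnclosingCircle(hull);A=np.array(ctr)/1e4
    el=cv2.fitEllipse(hull);print(f,"dial",A.round(4),rad/1e4,"ellipse c",np.array(el[0])/1e4,"ax",el[1],"z",np.median(D[:,2]).round(4))
    R_=pts(red);k=np.hypot(R_[:,0]-A[0],R_[:,1]-A[1])
    L=pts(red,.087);kl=np.hypot(*(L[:,:2]-A).T);sel=(R_[:,2]>.075)&(kl<.12)
    L=L[sel];vx,vy,x0,y0=cv2.fitLine(L[:,:2].astype(np.float32),cv2.DIST_HUBER,0,1e-5,1e-5).ravel()
    s=-1 if vx*(x0-A[0])+vy*(y0-A[1])<0 else 1
    d=np.array([vx,vy])*s;off=(A-[x0,y0])@np.array([-d[1],d[0]])
    print(" lever line ang %.2f"%np.degrees(np.arctan2(d[1],d[0])),"axis-to-mean ang %.2f"%ang([x0,y0],A),"axis offset mm %.2f"%(off*1e3),len(L))
    for n,m in(("redmark",red&(rz>0)),("green",grn)):
        q=pts(m,.052);d3=pts(m);ok=(np.hypot(*(q[:,:2]-A).T)<.068)&(np.hypot(*(q[:,:2]-A).T)>.03)&(abs(d3[:,2]-.052)<.008) if len(q) else []
        if np.sum(ok)>3: print(" ",n,"%.2f"%np.median(ang(q[ok].T,A)),"%.2f"%ang(q[ok].mean(0),A),int(np.sum(ok)))
for f in sys.argv[1:]: an(f)
E
python3 - <<'E'
from h import *
take("wrist","w12")
E
python3 val.py w1 w3 w12; python3 plan.py
```

```text
time_s: 64.62
tool_pos: [0.4627, -0.0882, 0.2401]
tool_rot: [-179.9, 0.0, 85.0]
force: [0.4, 0.5, -1.1]
grip_width: 0.0872
grasp_force: 0.0
w1 dial [ 0.4606 -0.0343] 0.0663494384765625 ellipse c [ 0.46064336 -0.03402555] ax (1311.970458984375, 1321.488037109375) z 0.0524
 lever line ang -110.95 axis-to-mean ang -111.08 axis offset mm 0.18 849
  redmark -170.93 -170.96 31
w3 dial [ 0.4609 -0.0342] 0.0661156005859375 ellipse c [ 0.46088486 -0.03421966] ax (1312.027587890625, 1317.5494384765625) z 0.0524
 lever line ang -171.33 axis-to-mean ang -171.61 axis offset mm 0.39 984
  green -111.25 -111.25 78
w12 dial [ 0.4609 -0.0343] 0.06639828491210938 ellipse c [ 0.46085459 -0.03410676] ax (1314.525146484375, 1322.0440673828125) z 0.0524
 lever line ang -111.47 axis-to-mean ang -111.71 axis offset mm 0.33 846
  redmark -170.97 -171.01 38
t 64.7 pos [ 0.4626 -0.0882  0.24  ] rot [-179.9    0.    85. ] q7 -5 F [ 0.2  0.6 -0.6] w 0.0869 g 0.0
  return _methods._mean(a, axis=axis, dtype=dtype,
  ret = ret.dtype.type(ret / rcount)
```

```bash
python3 - <<'E'
from h import *
c=take("top","t9");b=ld("t3");d=np.abs(c["color"].astype(int)-b["color"]).sum(2)[150:280,380:510];print("shelf diff",(d>120).sum())
E
python3 seg.py t9 276 150 306 200 .085 .14;python3 seg.py t9 313 155 340 198 .085 .125
python3 -c "
from cell import env
print(env.sign_off())"
```

```text
shelf diff 1864
t9 438 box c [0.6531 0.128 ] size mm (52.16169738769531, 106.01852416992188) ang 85.61570739746094 mean [0.652  0.1286 0.1069] pca yaw -4.365144686983567 ztop [0.1079 0.119 ]
t9 434 box c [0.6427 0.0239] size mm (51.87064743041992, 105.14791107177734) ang 87.4033432006836 mean [0.6427 0.0242 0.1067] pca yaw -5.040137841403237 ztop [0.1079 0.1189]
the job is handed in; nothing more can be done
None
```

The job is handed in at about 65 s. I shut the valve first, laid three cooled spools flat on the shelf, seated two fresh ones in the left and middle cradles, and reopened the valve to a measured 59.9°. The shelf was last viewed just after the third spool; an image comparison right before hand-in differed there (probably the arm's shadow), and I did not check it.

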